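# Bolt the snap press down on the mending board

## Robot

A 6-joint arm with a two-finger parallel gripper is mounted at the origin on a cart in front of the work surface, level with it; the furniture and walls round the work are solid. World frame = base frame: x ahead of the robot, y to its left, z up, the work surface at z = 0. Lengths are in mm, angles in rad, forces in N, time in s.
With the tool pointing down it reaches from about 275 to 1000 mm from the base axis. Payload 8.4 kg.
Tool frame: the origin (TCP) lies at the very end of the fingers, on their centre line; the grasp point (between the pads) lies 19 mm behind it; z points along the fingers, y is the line along which they close (so a half turn about z gives the same grasp; the last joint's range is limited). The gripper opens to 85 mm and grips with 20 to 120 N. Pads are 22 mm wide; open, the fingers measure 114 mm over their backs; the gripper's body (76 mm by 85 mm) begins 54 mm behind the grasp point. The pads swing forward as they close: fully open they stand 13 mm farther back than shut.
Start: joints at [1.29, 0.353, 1.633, -0, 1.155, -0.002], TCP at [172, 600.869, 231.281] pointing down, gripper open.
Joint ranges: [-2.63, 2.63], [-0.92, 2.1], [0.06, 2.66], [-1.3, 4.44], [0, 2.69], [-3.02, 3.02]. Speed limits (rad/s): [2.22, 2.22, 2.79, 3.14, 3.14, 3.14].

## Interface

Orientations are given as [roll, pitch, yaw] about the fixed x, y, z axes, in that order (R = Rz(yaw) Ry(pitch) Rx(roll)).
In Python, from rig import r, vision gives the robot as it stands. The module is installed in compiled form; this text tells all that it offers.
- The arm moves only by the tool play_rows, never from a script. Its argument "steps" is a list of rows, each an object with "delta_pos": the shift along the tool's x, y, z in cm, a list of three; "yaw": the turn about the tool's z in rad; "jaw": the opening in per cent of the stroke, from 0 (shut) to 100 (fully open). A call has exactly 8 rows; each row is the pose to reach, as a shift and turn from the pose commanded when the call began, along the tool's axes at that moment; what a row does not reach only later rows make up. A row lasts 1/10 s, in which the tool goes at most 50 mm and 8.59 degrees, less where a joint would pass 70% of its speed; a pose out of reach is approached as far as the arm can. A call with a gripper value outside its range is refused whole. The fingers move at their own pace and stop on an object; "grip_force" is the grip in N (left out, the last holds). Time passes only in rows, so rows that repeat a pose let the fingers close, or fill a call up. It gives the time, the measured TCP pose, the force, the opening and the grip force at its end, in the units of the state.
- r.sense(): the state, without advancing time (a new reading comes with each control period).
- vision.grab_frame(name): name is "side" or "top"; returns (picture, depth): 400x640x3 uint8, red, green, blue; 400x640 float32, mm along the optical axis (not along the pixel's ray), 0 where there is no reading.
- vision.calibration(name): a dict with "mtx" (3x3 intrinsics, pixels), "extrinsics" (4x4, takes a point from camera to world coordinates). Camera axes: x right, y down, z forward; pixel columns grow to the right and rows downward; lengths in mm; the calibration is good to about 2 mm. A picture is of the moment at which its call begins. calibration takes no time and is no camera call.
- r.sign_off(): hands the job in; it is judged then, once.
Trained networks look in the newest picture that a camera, given by its name, has taken for a name from the list of things; names that differ only in an ending like _2 or _b are one class to them, and where a whole thing is asked for, a point or a joint stands for the part that bears it (a point fixed in the world has none). Each returns a list of dicts, best first, with "conf" (0 to 1); they miss things now and then, are a little off and sometimes report something else, mostly with a low value. They report only what shows in the picture. A call takes as long as a camera call. They do not tell look-alikes from the thing itself.
- vision.cut_out(camera, thing): "region" (400x640 bool, what is visible of it) and "uv" ([column, row] in pixels, amid what is visible of it).
- vision.landmark_of(camera, thing): "uv" ([column, row] in pixels: a listed point, or the origin of a listed thing).
The state is a dict: "clock": time; "qpos": joint angles; "qvel": joint speeds; "joint_efforts": joint torques, N m; "eef_pos": TCP position; "tcp_rot": TCP orientation; "contact_force": force on the tool from outside, world axes, zero at the start; "wrist_torque": the same for the moment, N m; "opening": opening from 0.0 (shut) to 1.0 (fully open); "grasp_force": force on a finger pad.
Only numpy, scipy, OpenCV 4.12 (cv2) and the standard library are available. Lean on these libraries where they do the work, as an engineer would, in place of code of your own. Each camera call takes 0.05 s, during which the arm holds its last target. There are 200 camera calls.

## Task

Bolt the snap press down on the mending board: take the T-headed bolt with the wing knob from its wooden rest, lower its head lengthwise into the open part of the board's slot, and bring it, turned a quarter turn clockwise so that the head lies square under the slot's lips, fully home into the fork of the press's foot. Then screw the wing knob down until it is firmly hand-tight on the foot, not over-tightened, and let go. Ram nothing and leave the other things where they are.

Things in the scene. Friction and masses are not known exactly. Their poses are not given: they have to be found in the camera images.
- board: plywood board 440 x 240 x 30 mm, fixed. Origin: centre of its underside; x along its slot towards the press, z up. Aluminium T-track let in flush along y = 0: slot 15 mm wide between lips 7.5 mm thick (z 22.5 to 30 mm); under them a channel 32 mm wide, from its floor at z = 11 mm up to the lips at z = 22.5 mm. Black caps close the track's ends
- slot (a point): point on the slot's centre line, level with the board's top, 130 mm in front of (nearer the robot than) the board's centre; axes as the board's. The slot is open from 75 mm in front of this point up to the press's foot, whose tips are 33 to 73 mm behind it
- press: grey lever press for snap fasteners, fixed over the slot. Its flat dark steel foot, 60 mm wide, 10 mm thick, lies on the board and points to the robot. It ends in a fork: a notch 17 mm wide over the slot, open towards the robot. Column 180 mm high, lever up to 290 mm, from 125 mm behind the notch. Origin: on the board's top, under point notch; axes as the board's
- notch (a point): place of the bolt's axis when its shank touches the closed end of the notch, at the top face of the foot (10 mm above the board's top); x along the slot, into the notch. The fork's tips lie 22 mm in front of this point
- tbolt: loose steel T-bolt (0.2 kg with knob), upright, head down in the rest. Origin: centre of the head's underside; z up, x along the head. Head 32 x 13 x 9 mm, shank 13 mm thick. In the channel it can turn clockwise (from above) a quarter turn, till its square corners strike the channel sides, within 8 degrees of square; anticlockwise it jams. Under the lips it has 2.5 mm of play up and down
- knob: wing knob (the nut) on the bolt, turning the bolt along until it is stopped. Origin: underside of its steel collar (32 mm wide, 4 mm thick), at first 30.5 to 31.5 mm above the bolt's origin. Clockwise screws it down, 12 mm a turn, at 0.06 N m. It meets the foot 26.5 mm above the bolt's origin; then torque climbs steeply, within 0.3 rad: 0.1 to 0.25 N m more than that is hand-tight, 0.35 more is too much
- wing (a point): centre of the knob's black wing, an upright bar 50 mm long (x here), 11 mm thick (y), 28 mm high, from 10 to 38 mm above the collar's underside; this point is 24 mm above it. Grip it across its thickness from above
- rest: beech block 110 x 60 x 24 mm, fixed on the worktop, with an oblong pocket 35 x 17 mm, 13 mm deep, in which the bolt stands. Origin: centre of its underside
- thread_0: bystander: reel of cotton, 31 mm wide, 43 mm high, standing on the board; to be left alone
- thread_1: bystander: second reel of cotton, 31 x 43 mm, standing on the board; to be left alone
- laundry_marker: bystander: pen, 17 x 135 mm, lying on the board right of the slot; to be left alone
- masking_tape: bystander: roll of tape, 100 mm across, 25 mm high, lying on the worktop; to be left alone
- sewing_tin: bystander: pressed tin box 93 x 133 x 55 mm on the worktop; to be left alone
- scoop: bystander: grey detergent measure 68 x 109 x 48 mm on the worktop; to be left alone
- tape_measure: bystander: pocket tape measure 29 x 65 x 64 mm on the worktop; to be left alone
There are look-alikes about, which are no part of the job. What is shaped like the tbolt but green is not meant.

How it is judged (in metres and radians):
On the way, in this order (a step that is already met when the one before it is completed fails the run):
1. the bolt's head is down in the channel of the slot, below the lips (z of tbolt in the frame of board below 0.0145 m and y of tbolt in the frame of board between -0.004 and 0.004 m and angle between tbolt's own z axis and vertical below 0.12 rad), for 0.1 s.
2. the head is square across the channel (within 14 degrees) under the lips and the shank is home in the notch (within 3 mm) (all of step 1 and angle between the x axis of tbolt and the y axis of board, either way round below 0.25 rad and x of tbolt in the frame of notch between -0.003 and 0.003 m), for 0.2 s.
At the end, for the whole second after the job is handed in: The bolt stands upright in the slot with its head square across the channel (within 14 degrees) under the lips, its shank home in the notch of the press's foot (within 3 mm), and the knob's collar presses on the foot with more than 20 N by itself (all of step 2 and contact force between knob and press above 20 N and linear speed of tbolt below 0.01 m/s); the robot touches nothing.
It fails at once if the knob over-tightened: its collar presses on the foot, or the head on the track, with more than 90 N (contact force between knob and press above 90 N or contact force between tbolt and board above 90 N).
It fails at once if the bolt rammed into or jammed against the board (over 30 N while the collar is not yet on the foot) (contact force between tbolt and board above 30 N and contact force between knob and press below 3 N).
It fails at once if the bolt rammed against the press (over 30 N while the collar is not yet on the foot) (contact force between tbolt and press above 30 N and contact force between knob and press below 3 N).
It fails at once if another thing on the board or worktop moved by more than 30 mm (distance of any of thread_0, thread_1, laundry_marker, masking_tape, sewing_tin, scoop, tape_measure from where it was at the start of the episode above 0.03 m).
It also fails if it takes over 67 s, if anything falls off the work surface, if the arm or the gripper's body presses on something with over 40 N, if the wrist force passes 120 N, or if a joint passes its speed limit or range.

## Working session

There is one attempt and no reset: what is moved stays moved. The work goes in short steps, Python scripts to look and compute and a tool call to move; the robot and the scene stay as the last step left them, time stands still between calls to the robot, and variables do not carry over. Pictures are saved under pics/ and viewed, at most 10 in all, crops included, and the job is handed in when it is done.

Besides the shell and the picture viewer there is one more tool, called after ">>>" as name([rows], argument=value, ...), one row to a line, values as JSON. play_rows: Moves the arm, as the interface text tells. Its arguments: {"type":"object","properties":{"steps":{"type":"array"},"grip_force":{"type":"number"}},"required":["steps"]}

```bash
mkdir -p pics; cat > h.py <<'E'
import numpy as np, cv2
from rig import r, vision
def ray(cam,uv,z):
    c=vision.calibration(cam);K=np.array(c["mtx"]);T=np.array(c["extrinsics"])
    d=T[:3,:3]@np.linalg.solve(K,[uv[0],uv[1],1.]);o=T[:3,3]
    return o+d*(z-o[2])/d[2]
def cloud(cam,dep):
    c=vision.calibration(cam);K=np.array(c["mtx"]);T=np.array(c["extrinsics"])
    v,u=np.mgrid[:400,:640];p=np.stack([(u-K[0,2])/K[0,0]*dep,(v-K[1,2])/K[1,1]*dep,dep],-1)
    return p@T[:3,:3].T+T[:3,3]
E
python3 - <<'E'
from h import *
np.set_printoptions(precision=1,suppress=True)
for cam in("top","side"):
    p,d=vision.grab_frame(cam);cv2.imwrite(f"pics/{cam}0.png",p[:,:,::-1]);P=cloud(cam,d);np.savez(f"{cam}0.npz",p=p,P=P,d=d)
    print(cam,np.array(vision.calibration(cam)["extrinsics"]).round(2).tolist())
    for t in("tbolt","knob","wing","slot","notch","rest","board","press"):
        for x in vision.landmark_of(cam,t)[:3]:
            u,v=np.round(x["uv"]).astype(int); print(t,x["conf"],x["uv"],P[min(v,399),min(u,639)])
    for t in("tbolt","rest"):
        for x in vision.cut_out(cam,t)[:3]:
            print("cut",t,x["conf"],x["uv"],np.median(P[x["region"]],0))
print(r.sense())
E
```

```text
top [[0.01, -0.99, 0.14, 369.81], [-1.0, -0.01, 0.01, 85.58], [-0.01, -0.14, -0.99, 1530.3], [0.0, 0.0, 0.0, 1.0]]
tbolt 0.65 [218.3, 203.1] [560.  459.1  36.6]
tbolt 0.61 [256.7, 234.4] [446.6 311.3  39.1]
tbolt 0.49 [235.4, 240.0] [424.3 390.9  39.8]
knob 0.62 [215.3, 203.6] [552.5 462.4  66.4]
knob 0.52 [255.0, 239.9] [426.4 324.9  -4.5]
knob 0.47 [243.6, 209.8] [530.1 354.4  77.7]
wing 0.59 [212.1, 204.1] [552.9 474.2  62.9]
wing 0.58 [231.8, 239.1] [426.9 397.1  62.7]
wing 0.42 [242.0, 209.7] [530.4 362.2  74.5]
slot 0.75 [330.0, 214.4] [524.9  44.5   6.8]
notch 0.62 [335.5, 194.2] [594.8  23.7  45.8]
rest 0.65 [249.0, 203.6] [558.8 346.7  22.3]
board 0.83 [332.5, 189.2] [614.1  38.3  40.8]
press 0.89 [331.6, 195.0] [593.4  37.9  29.3]
press 0.57 [244.1, 209.8] [530.1 354.4  77.7]
press 0.49 [331.2, 186.1] [626.2  41.8  35.9]
cut tbolt 0.51 [217.3, 199.0] [556.4 462.8  58.9]
cut rest 0.64 [249.0, 201.7] [562.7 344.6  22.2]
side [[-0.98, -0.11, 0.17, 296.47], [-0.2, 0.5, -0.84, 1386.89], [0.01, -0.86, -0.52, 874.23], [0.0, 0.0, 0.0, 1.0]]
tbolt 0.92 [293.3, 304.1] [548.7 479.5  -
[... 443 characters left out ...]
4 378.9  23.2]
board 0.82 [300.8, 206.8] [627.7  67.7  29.5]
press 0.68 [314.7, 202.6] [585.3  48.9  39.1]
cut tbolt 0.8 [311.0, 256.3] [529.9 365.4  62.7]
cut tbolt 0.8 [343.2, 280.4] [427.1 409.9  45. ]
cut tbolt 0.62 [348.2, 256.7] [432.7 317.6  49.9]
cut rest 0.87 [301.3, 270.6] [556.  368.5  21.9]
{'clock': 1.1, 'qpos': array([ 1.3,  0.4,  1.6,  0. ,  1.2, -0. ]), 'qvel': array([-0.,  0., -0., -0., -0., -0.]), 'joint_efforts': array([  0. , -60.5, -34.2,   0. ,   0. ,  -0. ]), 'eef_pos': array([172. , 600.9, 231.3]), 'tcp_rot': array([ 3.1, -0. ,  2.9]), 'contact_force': array([-0.2,  0.1, -0.7]), 'wrist_torque': array([-0.,  0.,  0.]), 'grasp_force': 0.0, 'opening': 0.9990841196201001}
```

View pics/top0.png

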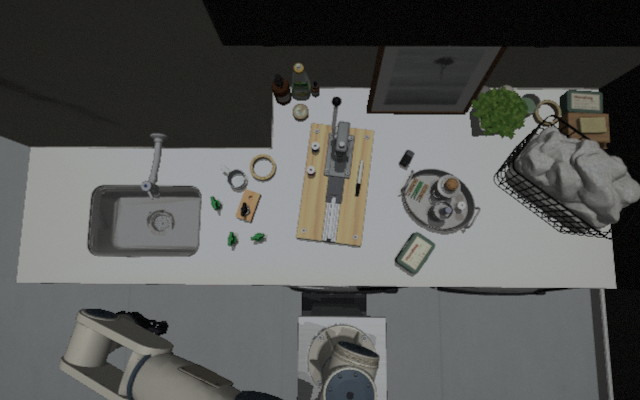

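View pics/side0.png

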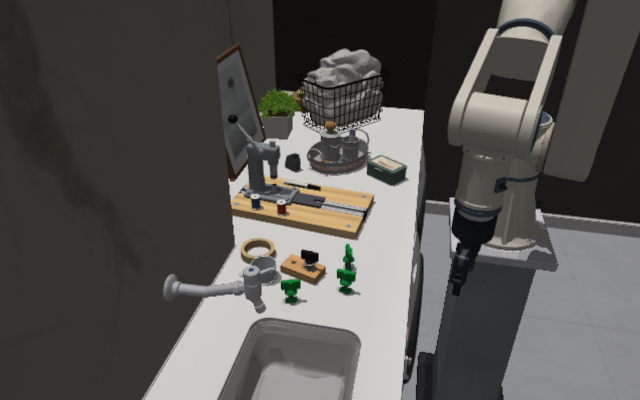

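The top view shows the black-winged bolt in the rest at (244,209), with green look-alikes at (217,203), (232,239) and (257,237). In the side view the black one is at (310,258), with green ones at (291,288), (346,277) and (348,255). The black bolt in the beech rest is the one meant; I'll confirm it in a crop and measure.

```bash
python3 - <<'E'
from h import *
np.set_printoptions(precision=1,suppress=True)
Z={c:np.load(c+"0.npz") for c in("top","side")}
t,s=Z["top"]["p"],Z["side"]["p"]
cr=lambda p,x,y,w,h,W,H:cv2.resize(p[y:y+h,x:x+w],(W,H),interpolation=cv2.INTER_CUBIC)
im=np.vstack([np.hstack([cr(t,224,184,40,30,400,300),cr(s,280,240,40,30,400,300)]),np.hstack([cr(t,290,165,90,90,400,300)[:, :],cr(s,260,165,120,70,400,300)])])
cv2.imwrite("pics/crop1.png",im[:,:,::-1])
for c in Z:
    P,p=Z[c]["P"],Z[c]["p"].astype(int);X,Y,H=P[...,0],P[...,1],P[...,2]
    print(c,"f",vision.calibration(c)["mtx"][0][0])
    def rect(m,n):
        q=P[m];a=cv2.minAreaRect(q[:,:2].astype(np.float32));print(n,len(q),np.array(a[0]),np.array(a[1]),a[2],"z",np.median(q[:,2]),"mean",q.mean(0))
    near=(abs(X-545)<80)&(abs(Y-355)<70)
    brown=(p[...,0]-p[...,2]>40)
    rect(near&brown&(H>14)&(H<34),"rest")
    dark=(p.max(-1)<70)
    rect(near&dark&(H>45)&(H<100),"wing")
    brd=(abs(X-600)<260)&(abs(Y-40)<170)
    m=brd&brown&(H>22)&(H<38); rect(m,"board")
    # pca wing
    q=P[near&dark&(H>45)&(H<100)];
    if len(q)>4:
        w,v=np.linalg.eigh(np.cov(q[:,:2].T));print("wing dir",np.degrees(np.arctan2(v[1,1],v[0,1])),w,q.max(0),q.min(0))
E
```

```text
top f 408.6928513040832
rest 334 [554.5 351.9] [ 60.  109.2] 71.03202819824219 z 22.625469765113394 mean [560.1 349.   22.6]
wing 67 [533.2 354.2] [45.3 24.2] 3.9064018726348877 z 75.65345836194183 mean [532.6 355.6  70.4]
board 4233 [639.8  25.6] [235.2 436.2] 83.03466796875 z 28.634258836651725 mean [614.7  27.1  28.7]
wing dir 173.0099839231868 [ 25.  144.3] [555.9 366.6  87.3] [510.3 341.8  45.3]
side f 493.2048586608085
rest 515 [553.2 354.8] [ 66.9 110.9] 70.90737915039062 z 23.21100492720427 mean [556.1 360.5  22.7]
wing 181 [534.1 366.3] [20.  47.8] 80.67298889160156 z 68.95117449453892 mean [532.5 365.2  67.5]
board 2884 [637.5  26.9] [249.9 439.2] 83.0543212890625 z 29.550761121772325 mean [595.3  56.8  29.6]
wing dir 171.06848574135995 [ 11.5 163.6] [556.8 377.7  83.2] [510.2 355.5  45.7]
```

View pics/crop1.png

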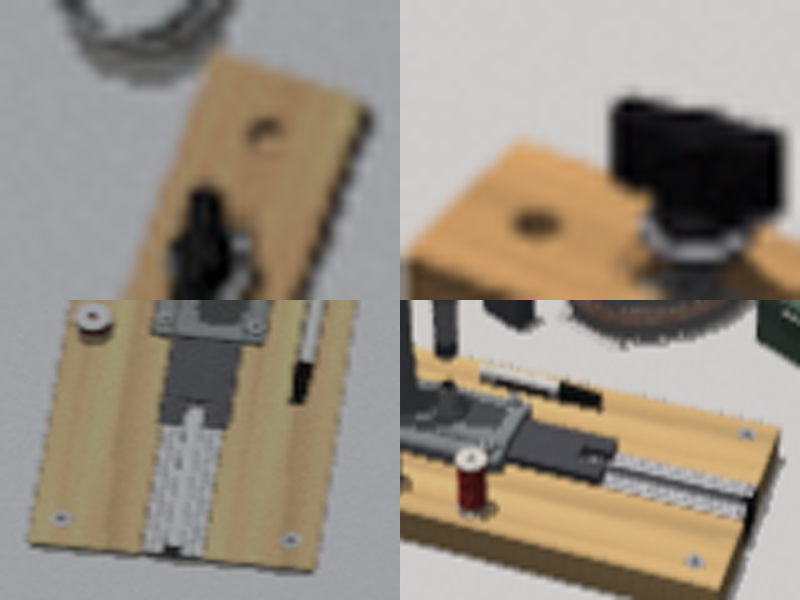

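The crop confirms a black-winged steel bolt in the beech rest, with its wing at about (244,209) in the top image. It also shows the fork notch and slot clearly. Next I'll refine the poses with silhouette fits.

```bash
cat >> h.py <<'E'
from scipy.optimize import minimize
def proj(cam,P):
    c=vision.calibration(cam);K=np.array(c["mtx"]);T=np.array(c["extrinsics"])
    q=(np.asarray(P)-T[:3,3])@T[:3,:3]@K.T
    return q[:,:2]/q[:,2:]
def box(x,y,a,l,w,z0,z1):
    c,s=np.cos(a),np.sin(a)
    return np.array([[x+c*i*l/2-s*j*w/2,y+s*i*l/2+c*j*w/2,z] for i in(-1,1) for j in(-1,1) for z in(z0,z1)])
S=8
def fit(masks,p0,dims):
    roi={};up={}
    for c,m in masks.items():
        v,u=np.nonzero(m);b=[u.min()-8,v.min()-8,u.max()+9,v.max()+9];roi[c]=b
        k=cv2.resize(m[b[1]:b[3],b[0]:b[2]].astype(np.float32),None,fx=S,fy=S,interpolation=cv2.INTER_LINEAR);up[c]=(k>.5)
    def cost(p):
        t=0
        for c in masks:
            b=roi[c];q=(proj(c,box(p[0],p[1],p[2]/50,*dims))+.5-b[:2])*S
            im=np.zeros(up[c].shape,np.uint8);cv2.fillConvexPoly(im,np.round(cv2.convexHull(q.astype(np.float32))*16).astype(np.int32),1,shift=4)
            t+=1-(up[c]&(im>0)).sum()/(up[c]|(im>0)).sum()
        return t
    p0=np.array([p0[0],p0[1],p0[2]*50])
    for k in(6,2):
        o=minimize(cost,p0,method="Nelder-Mead",options=dict(initial_simplex=p0+np.vstack([np.zeros(3),np.eye(3)*k])));p0=o.x
    return o.x[0],o.x[1],np.degrees(o.x[2]/50),o.fun
def big(m):
    n,l,s,_=cv2.connectedComponentsWithStats(m.astype(np.uint8));return l==1+np.argmax(s[1:,4])
def hull(m):
    v,u=np.nonzero(m);o=np.zeros(m.shape,np.uint8);cv2.fillConvexPoly(o,cv2.convexHull(np.stack([u,v],1).astype(np.int32)),1);return o>0
E
python3 - <<'E'
from h import *
W={};R={};B={}
for c in("top","side"):
    Z=np.load(c+"0.npz");P,p=Z["P"],Z["p"].astype(int);X,Y,H=P[...,0],P[...,1],P[...,2]
    near=(abs(X-545)<80)&(abs(Y-355)<70);brown=p[...,0]-p[...,2]>25
    W[c]=big(near&(p.max(-1)<60)&(H>48));R[c]=hull(big(near&brown&(H<40)));B[c]=hull(big((abs(X-630)<260)&(abs(Y-30)<170)&brown&(H>-5)&(H<38)))
for n,M,p0,d in(("wing",W,(533,359,-.14),(50,11,52,80)),("rest",R,(554,352,-.33),(110,60,0,24)),("board",B,(638,26,-.12),(440,240,0,30))):
    for k in(["top","side"],["top"],["side"]):
        print(n,k,np.round(fit({c:M[c] for c in k},p0,d),2),[M[c].sum() for c in k])
E
```

```text
wing ['top', 'side'] [536.65 357.52 -10.32   0.59] [np.int64(58), np.int64(173)]
wing ['top'] [ 5.3642e+02  3.5744e+02 -9.1200e+00  2.9000e-01] [np.int64(58)]
wing ['side'] [ 5.3412e+02  3.6092e+02 -2.7550e+01  2.3000e-01] [np.int64(173)]
rest ['top', 'side'] [ 5.5609e+02  3.5288e+02 -1.8130e+01  1.2000e-01] [np.int64(514), np.int64(882)]
rest ['top'] [ 5.5604e+02  3.5399e+02 -1.8060e+01  4.0000e-02] [np.int64(514)]
rest ['side'] [ 5.5565e+02  3.5007e+02 -1.8420e+01  3.0000e-02] [np.int64(882)]
board ['top', 'side'] [640.03  24.42  -6.98   0.81] [np.int64(2994), np.int64(3177)]
board ['top'] [ 6.3942e+02  2.5190e+01 -6.9100e+00  3.7000e-01] [np.int64(2994)]
board ['side'] [ 6.4037e+02  2.2460e+01 -7.0100e+00  4.4000e-01] [np.int64(3177)]
```

```bash
cat >> h.py <<'E'
from scipy.spatial.transform import Rotation as Ro
def go(x,y,z,yawdeg):
    s=r.sense();R=Ro.from_euler("xyz",s["tcp_rot"]).as_matrix()
    d=R.T@(np.array([x,y,z])-s["eef_pos"])/10
    cur=np.degrees(np.arctan2(R[1,0],R[0,0]))
    dy=(cur-yawdeg+180)%360-180
    print("clk %.2f"%s["clock"],"pos",s["eef_pos"].round(2),"yaw %.2f"%cur,"q6 %.2f"%s["qpos"][5],"F",s["contact_force"].round(2),"T",s["wrist_torque"].round(3),"-> d cm",d.round(3),"yaw %.4f"%np.radians(dy))
E
python3 - <<'E'
from h import *
go(536,358.5,110,169)
B={}
for c in("top","side"):
    Z=np.load(c+"0.npz");P,p=Z["P"],Z["p"].astype(int);X,Y,H=P[...,0],P[...,1],P[...,2]
    m=(abs(X-630)<250)&(abs(Y-25)<160)&(p[...,0]-p[...,2]>25)&(H>0)&(H<38)
    B[c]=hull(cv2.morphologyEx(m.astype(np.uint8),cv2.MORPH_OPEN,np.ones((3,3)))>0)
for k in(["top","side"],["top"],["side"]): print(k,np.round(fit({c:B[c] for c in k},(638,26,-.12),(440,240,0,30)),2))
c="top"
for t,u in(("thread0",(311,170)),("thread1",(315,147)),("pen",(360,178)),("fork",(335,185)),("leverball",(337,101))): print(t,np.load("top0.npz")["P"][u[1],u[0]].round())
E
```

```text
clk 1.10 pos [172.01 600.88 231.28] yaw 164.02 q6 -0.00 F [-0.17  0.08 -0.72] T [-0.014  0.018  0.02 ] -> d cm [-41.665 -13.284  12.128] yaw -0.0869Traceback (most recent call last):
  File "<stdin>", line 8, in <module>
  File "h.py", line 34, in fit
    o=minimize(cost,p0,method="Nelder-Mead",options=dict(initial_simplex=p0+np.vstack([np.zeros(3),np.eye(3)*k])));p0=o.x
    res = _minimize_neldermead(fun, x0, args, callback, bounds=bounds,
                               **options)
    fsim[j] = func(sim[j])
              ~~~~^^^^^^^^
    fx = function(np.copy(x), *(wrapper_args + args))
  File "h.py", line 28, in cost
    b=roi[c];q=(proj(c,box(p[0],p[1],p[2]/50,*dims))+.5-b[:2])*S
                ~~~~^^^^^^^^^^^^^^^^^^^^^^^^^^^^^^^^
  File "h.py", line 13, in proj
    c=vision.calibration(cam);K=np.array(c["mtx"]);T=np.array(c["extrinsics"])
ValueError: time passes only in moves, steps and waits
```

```bash
sed -i 's/vision.calibration(cam)/cal(cam)/' h.py; cat >> h.py <<'E'
import functools
@functools.cache
def cal(c): return vision.calibration(c)
E
cat > b.py <<'E'
from h import *
B={}
for c in("top","side"):
    Z=np.load(c+"0.npz");P,p=Z["P"],Z["p"].astype(int);X,Y,H=P[...,0],P[...,1],P[...,2]
    m=(abs(X-630)<250)&(abs(Y-25)<160)&(p[...,0]-p[...,2]>25)&(H>0)&(H<38)
    B[c]=hull(cv2.morphologyEx(m.astype(np.uint8),cv2.MORPH_OPEN,np.ones((3,3)))>0)
for k in(["top","side"],["top"],["side"]): print(k,np.round(fit({c:B[c] for c in k},(638,26,-.12),(440,240,0,30)),2))
for t,u in(("thread0",(311,170)),("thread1",(315,147)),("pen",(360,178)),("fork",(335,185)),("leverball",(337,101))): print(t,np.load("top0.npz")["P"][u[1],u[0]].round())
E
python3 b.py
```

```text
['top', 'side'] [ 6.3996e+02  2.4750e+01 -6.8600e+00  6.0000e-02]
['top'] [ 6.398e+02  2.553e+01 -6.950e+00  1.000e-02]
['side'] [ 6.3988e+02  2.2730e+01 -6.9200e+00  4.0000e-02]
thread0 [679. 116.  71.]
thread1 [764. 102.  75.]
pen [657. -66.  37.]
fork [629.  27.  41.]
leverball [849.  31. 306.]
```

>>> play_rows([
  {"delta_pos": [-4.6, -1.5, 0.5], "yaw": 0, "jaw": 60},
  {"delta_pos": [-9.2, -3, 1], "yaw": 0, "jaw": 50},
  {"delta_pos": [-13.8, -4.4, 1.5], "yaw": -0.03, "jaw": 50},
  {"delta_pos": [-18.4, -5.9, 2], "yaw": -0.06, "jaw": 50},
  {"delta_pos": [-23, -7.3, 2.5], "yaw": -0.087, "jaw": 50},
  {"delta_pos": [-27.6, -8.8, 3], "yaw": -0.087, "jaw": 50},
  {"delta_pos": [-32.2, -10.3, 3.5], "yaw": -0.087, "jaw": 50},
  {"delta_pos": [-36.8, -11.7, 4.0], "yaw": -0.087, "jaw": 50},
], grip_force=40)

```text
clock: 1.9
eef_pos: [495.1, 385.8, 191.3]
tcp_rot: [3.141, 0.0, 2.95]
contact_force: [-0.1, 0.5, 1.0]
opening: 0.502
grasp_force: 0.0
```

```bash
python3 -c "
from h import *
go(536,358,52,169)"
```

```text
clk 1.90 pos [495.12 385.77 191.28] yaw 169.01 q6 -0.72 F [-0.14  0.49  0.98] T [-0.019  0.017 -0.024] -> d cm [-4.539 -1.951 13.928] yaw 0.0001
```

>>> play_rows([
  {"delta_pos": [-2.5, -1, 3], "yaw": 0, "jaw": 45},
  {"delta_pos": [-4.54, -1.95, 6], "yaw": 0, "jaw": 45},
  {"delta_pos": [-4.54, -1.95, 8.5], "yaw": 0, "jaw": 45},
  {"delta_pos": [-4.54, -1.95, 11], "yaw": 0, "jaw": 45},
  {"delta_pos": [-4.54, -1.95, 12.5], "yaw": 0, "jaw": 45},
  {"delta_pos": [-4.54, -1.95, 13.5], "yaw": 0, "jaw": 45},
  {"delta_pos": [-4.54, -1.95, 13.9], "yaw": 0, "jaw": 45},
  {"delta_pos": [-4.54, -1.95, 13.9], "yaw": 0, "jaw": 45},
], grip_force=30)

```text
clock: 2.7
eef_pos: [534.5, 359.6, 52.5]
tcp_rot: [3.141, 0.0, 2.95]
contact_force: [-0.6, -0.2, 0.5]
opening: 0.454
grasp_force: 0.0
```

```bash
cat > look.py <<'E'
import sys
from h import *
def crop(cam,P,h=30,k=10):
    p,d=vision.grab_frame(cam);np.savez(cam+"1.npz",p=p,P=cloud(cam,d))
    u,v=proj(cam,[P])[0].round().astype(int)
    return cv2.resize(p[v-h:v+h,u-h:u+h],None,fx=k*40/h/4,fy=k*40/h/4,interpolation=cv2.INTER_CUBIC),(u-h,v-h)
P=[float(a) for a in sys.argv[2:5]];h=int(sys.argv[5])
a,o=crop("top",P,h);b,o2=crop("side",P,h);cv2.imwrite(sys.argv[1],np.hstack([a,b])[:600,:800,::-1]);print(o,o2,a.shape)
E
sed -i 's/fx=k\*40\/h\/4,fy=k\*40\/h\/4/fx=200\/h,fy=200\/h/' look.py
python3 look.py pics/g1.png 536 358 60 25
```

```text
(np.int64(219), np.int64(184)) (np.int64(283), np.int64(232)) (400, 400, 3)
```

View pics/g1.png

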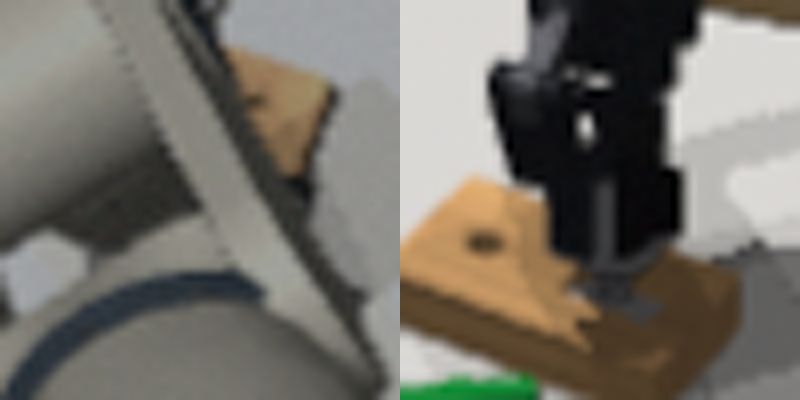

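The side crop shows the fingers straddling the wing at about (603,230) in the crop, with the collar just below. I'll close now.

>>> play_rows([
  {"delta_pos": [0, 0, 0], "yaw": 0, "jaw": 30},
  {"delta_pos": [0, 0, 0], "yaw": 0, "jaw": 20},
  {"delta_pos": [0, 0, 0], "yaw": 0, "jaw": 10},
  {"delta_pos": [0, 0, 0], "yaw": 0, "jaw": 0},
  {"delta_pos": [0, 0, 0], "yaw": 0, "jaw": 0},
  {"delta_pos": [0, 0, 0], "yaw": 0, "jaw": 0},
  {"delta_pos": [0, 0, 0], "yaw": 0, "jaw": 0},
  {"delta_pos": [0, 0, 0], "yaw": 0, "jaw": 0},
], grip_force=40)

```text
clock: 3.6
eef_pos: [534.8, 359.5, 52.9]
tcp_rot: [3.141, 0.001, 2.95]
contact_force: [-0.7, 0.4, 6.5]
opening: 0.119
grasp_force: 41.4
```

```bash
python3 -c "
from h import *
go(536,358,132,169);print(r.sense()['opening'],r.sense()['grasp_force'])"
```

```text
clk 3.60 pos [534.76 359.52  52.91] yaw 169.01 q6 -0.79 F [-0.66  0.36  6.52] T [-0.145  0.175 -0.03 ] -> d cm [-0.155 -0.122 -7.909] yaw 0.0002
0.11938653495757995 41.4311420917511
```

>>> play_rows([
  {"delta_pos": [0, 0, -0.5], "yaw": 0, "jaw": 0},
  {"delta_pos": [0, 0, -1.2], "yaw": 0, "jaw": 0},
  {"delta_pos": [0, 0, -2.5], "yaw": 0, "jaw": 0},
  {"delta_pos": [0, 0, -5], "yaw": 0, "jaw": 0},
  {"delta_pos": [0, 0, -8], "yaw": 0, "jaw": 0},
  {"delta_pos": [0, 0, -10], "yaw": 0, "jaw": 0},
  {"delta_pos": [0, 0, -10], "yaw": 0, "jaw": 0},
  {"delta_pos": [0, 0, -10], "yaw": 0, "jaw": 0},
])

```text
clock: 4.4
eef_pos: [534.4, 359.3, 152.6]
tcp_rot: [3.141, 0.001, 2.95]
contact_force: [-0.5, 0.6, -2.6]
opening: 0.12
grasp_force: 40.4
```

```bash
python3 look.py pics/g2.png 540 358 80 25;python3 -c "
from h import *
go(536,358,52,169);print(r.sense()['opening'],r.sense()['grasp_force'])"
```

```text
(np.int64(218), np.int64(182)) (np.int64(282), np.int64(226)) (400, 400, 3)
clk 4.50 pos [533.64 358.77 151.02] yaw 169.01 q6 -0.79 F [-0.53 -0.69 -3.13] T [0.052 0.007 0.01 ] -> d cm [-0.261 -0.016  9.902] yaw 0.0002
0.12255332036969477 40.400694608688354
```

View pics/g2.png

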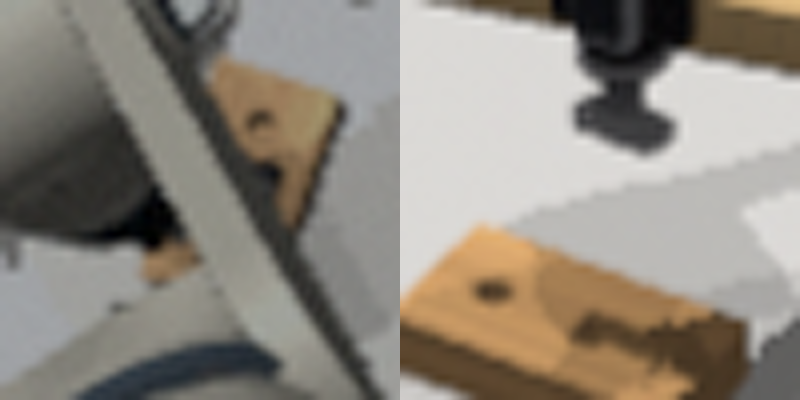

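```bash
cat > head.py <<'E'
from h import *
import sys
def headfit(fn="side1.npz",guess=None,cam="side"):
    Z=np.load(fn);p=Z["p"].astype(np.float32).mean(-1)
    x0,y0,z0,a0=guess
    u,v=proj(cam,[[x0,y0,z0+5]])[0].round().astype(int)
    us,vs=u-14,v-6;h,w=15,28
    sub=p[vs:vs+h,us:us+w]
    bg=np.median(np.r_[sub[:,:3].ravel(),sub[:,-3:].ravel()]);
    cov=np.clip((bg-sub)/(bg-np.percentile(sub,6)),0,1)
    def ren(q):
        im=np.zeros((h*8,w*8),np.uint8);x,y,z,a=q
        t=np.linspace(0,6.28,24);cyl=np.array([[x+6.5*np.cos(k),y+6.5*np.sin(k),zz] for k in t for zz in(z+5,z+29)])
        for P in(box(x,y,a,32,13,z,z+9),cyl,np.array([[x+16*np.cos(k),y+16*np.sin(k),zz] for k in t for zz in(z+31,z+35)])):
            g=(proj(cam,P)+.5-[us,vs])*8
            cv2.fillConvexPoly(im,np.round(cv2.convexHull(g.astype(np.float32))*16).astype(np.int32),1,shift=4)
        return cv2.resize(im.astype(np.float32),(w,h),interpolation=cv2.INTER_AREA)
    c=proj(cam,[[x0,y0,z0+31]])[0][1]-vs
    rows=np.arange(h)>=max(0,np.ceil(c)+4)   # below collar
    def cost(q): # q: x,z offsets, yaw
        return ((ren((x0+q[0],y0,z0+q[1],q[2]/40))-cov)[rows]**2).sum()
    res=[]
    for da in np.radians([-30,-15,0,15,30]):
        s=np.array([0,0,(a0+da)*40]);o=minimize(cost,s,method="Nelder-Mead",options=dict(initial_simplex=s+np.vstack([np.zeros(3),np.eye(3)*3])))
        o=minimize(cost,o.x,method="Nelder-Mead",options=dict(initial_simplex=o.x+np.vstack([np.zeros(3),np.eye(3)*1.5])))
        res.append((o.fun,o.x[0],o.x[1],np.degrees(o.x[2]/40)))
    for q in sorted(res)[:4]:print(np.round(q,2))
    return sub,cov
if __name__=="__main__":
    g=[float(k) for k in sys.argv[2:6]];g[3]=np.radians(g[3]);s,c=headfit(sys.argv[1],g);print((c*9).round().astype(int))
E
python3 head.py side1.npz 535 359 109.5 -18
```

```text
[  3.72  -2.02   0.62 -24.37]
[  3.73  -1.92   0.57 -25.27]
[  3.74  -2.08   0.95 -24.7 ]
[  3.8   -2.15   0.73 -26.6 ]
[[0 0 0 0 0 0 0 0 0 1 4 7 9 9 9 9 9 8 5 2 0 0 0 0 0 0 0 0]
 [0 0 0 0 0 0 0 0 0 0 0 3 7 9 9 9 9 6 1 0 0 0 0 0 0 0 0 0]
 [0 0 0 0 0 0 0 0 0 0 1 3 6 9 9 9 9 5 0 0 0 0 0 0 0 0 0 0]
 [0 0 0 0 0 0 0 0 1 3 6 8 9 9 9 9 9 5 0 0 0 0 0 0 0 0 0 0]
 [0 0 0 0 0 0 0 0 3 8 8 9 9 9 9 9 9 7 3 1 0 0 0 0 0 0 0 0]
 [0 0 0 0 0 0 0 0 3 8 8 9 9 9 9 9 9 9 8 6 3 1 0 0 0 0 0 0]
 [0 0 0 0 0 0 0 0 2 8 8 9 9 9 9 9 9 9 9 9 7 3 0 0 0 0 0 0]
 [0 0 0 0 0 0 0 0 1 4 5 6 8 9 9 9 9 9 9 9 7 3 0 0 0 0 0 0]
 [0 0 0 0 0 0 0 0 0 0 0 2 4 6 8 9 9 9 9 8 6 2 0 0 0 0 0 0]
 [0 0 0 0 0 0 0 0 0 0 0 0 0 2 4 5 6 8 7 5 2 0 0 0 0 0 0 0]
 [0 0 0 0 0 0 0 0 0 0 0 0 0 0 0 0 2 3 2 1 0 0 0 0 0 0 0 0]
 [0 0 0 0 0 0 0 0 0 0 0 0 0 0 0 0 0 0 0 0 0 0 0 0 0 0 0 1]
 [0 0 0 0 0 0 0 0 0 0 0 0 0 0 0 0 0 0 0 0 0 1 0 1 1 2 2 2]
 [0 0 0 0 0 0 0 0 0 0 0 0 0 0 0 1 1 1 0 1 1 2 2 2 2 2 2 2]
 [0 0 0 0 0 0 0 0 0 0 0 1 0 1 1 2 2 2 2 2 2 2 2 2 2 2 2 2]]
```

>>> play_rows([
  {"delta_pos": [0, 0, 0], "yaw": -0.14, "jaw": 0},
  {"delta_pos": [0, 0, 0], "yaw": -0.28, "jaw": 0},
  {"delta_pos": [0, 0, 0], "yaw": -0.42, "jaw": 0},
  {"delta_pos": [0, 0, 0], "yaw": -0.56, "jaw": 0},
  {"delta_pos": [0, 0, 0], "yaw": -0.7, "jaw": 0},
  {"delta_pos": [0, 0, 0], "yaw": -0.84, "jaw": 0},
  {"delta_pos": [0, 0, 0], "yaw": -0.98, "jaw": 0},
  {"delta_pos": [0, 0, 0], "yaw": -1.05, "jaw": 0},
])

```text
clock: 5.3
eef_pos: [533.6, 358.8, 150.5]
tcp_rot: [3.141, -0.003, -2.278]
contact_force: [-0.3, -0.5, -2.6]
opening: 0.126
grasp_force: 40.3
```

```bash
python3 - <<'E'
from h import *
p,d=vision.grab_frame("side");np.savez("side2.npz",p=p,P=cloud("side",d))
go(536,358,152,169)
E
python3 head.py side2.npz 534 359 109.5 40
```

```text
clk 5.35 pos [533.65 358.77 150.53] yaw -130.40 q6 -1.85 F [ 0.61  0.2  -2.51] T [-0.031  0.004 -0.023] -> d cm [-0.094 -0.229 -0.147] yaw 1.0576
[ 6.3  -1.22  1.26 52.83]
[ 6.33 -1.27  1.89 65.91]
[ 6.42 -0.67  1.   58.5 ]
[ 6.62 -0.95  0.61 47.39]
[[0 0 0 0 0 0 0 0 0 1 5 7 9 9 9 9 9 9 7 4 1 0 0 0 0 0 0 0]
 [0 0 0 0 0 0 0 0 0 0 0 3 7 9 9 9 9 7 3 0 0 0 0 0 0 0 0 0]
 [0 0 0 0 0 0 0 0 0 0 0 1 4 9 9 9 9 7 4 3 1 0 0 0 0 0 0 0]
 [0 0 0 0 0 0 0 0 0 0 0 1 5 9 9 9 9 9 9 7 3 0 0 0 0 0 0 0]
 [0 0 0 0 0 0 0 0 0 1 1 4 7 9 9 9 9 9 9 8 3 0 0 0 0 0 0 0]
 [0 0 0 0 0 0 0 0 0 2 5 9 9 9 9 9 9 9 9 8 4 0 0 0 0 0 0 0]
 [0 0 0 0 0 0 0 0 0 3 6 9 9 9 9 9 9 9 9 8 4 0 0 0 0 0 0 0]
 [0 0 0 0 0 0 0 0 1 3 8 9 9 9 9 9 9 8 7 6 3 0 0 0 0 0 0 0]
 [0 0 0 0 0 0 0 0 1 3 8 9 9 9 8 7 6 4 3 2 0 0 0 0 0 0 0 0]
 [0 0 0 0 0 0 0 0 0 2 7 8 7 5 4 3 2 0 0 0 0 0 0 0 0 0 0 0]
 [0 0 0 0 0 0 0 0 0 1 3 4 2 1 0 0 0 0 0 0 0 0 0 0 0 0 0 0]
 [0 0 0 0 0 0 0 0 0 0 0 0 0 0 0 0 0 0 0 0 0 0 0 0 0 1 1 1]
 [0 0 0 0 0 0 0 0 0 0 0 0 0 0 0 0 0 0 0 0 0 1 1 1 1 2 2 2]
 [0 0 0 0 0 0 0 0 0 0 0 0 0 0 0 1 1 1 1 1 1 2 2 2 2 2 2 2]
 [0 0 0 0 0 0 0 0 0 0 0 1 1 1 1 2 2 2 2 2 2 2 2 2 2 2 2 2]]
```

>>> play_rows([
  {"delta_pos": [0, 0, 0], "yaw": -0.14, "jaw": 0},
  {"delta_pos": [0, 0, 0], "yaw": -0.28, "jaw": 0},
  {"delta_pos": [0, 0, 0], "yaw": -0.42, "jaw": 0},
  {"delta_pos": [0, 0, 0], "yaw": -0.56, "jaw": 0},
  {"delta_pos": [0, 0, 0], "yaw": -0.7, "jaw": 0},
  {"delta_pos": [0, 0, 0], "yaw": -0.84, "jaw": 0},
  {"delta_pos": [0, 0, 0], "yaw": -0.93, "jaw": 0},
  {"delta_pos": [0, 0, 0], "yaw": -0.93, "jaw": 0},
])

```text
clock: 6.15
eef_pos: [533.8, 358.9, 151.0]
tcp_rot: [3.14, -0.001, -1.354]
contact_force: [-0.5, 0.1, -2.6]
opening: 0.119
grasp_force: 40.3
```

```bash
cat > joint.py <<'E'
from h import *
cam="side"
def joint(files,yaws,base,a0s):
    x0,y0,z0=base;cov=[];o0=[]
    for f in files:
        p=np.load(f)["p"].astype(np.float32).mean(-1);u,v=proj(cam,[[x0,y0,z0+5]])[0].round().astype(int)
        sub=p[v-6:v+6,u-14:u+14];bg=np.median(np.r_[sub[:,:3].ravel(),sub[:,-3:].ravel()])
        cov.append(np.clip((bg-sub)/(bg-110 if bg>150 else bg*.6),0,1));o0.append((u-14,v-6))
    def ren(x,z,a,o,bl):
        im=np.zeros((12*8,28*8),np.uint8);t=np.linspace(0,6.28,24)
        cyl=np.array([[x+6.5*np.cos(k),y0+6.5*np.sin(k),zz] for k in t for zz in(z+5,z+29)])
        for P in(box(x,y0,a,32,13,z,z+9),cyl):
            g=(proj(cam,P)+.5-o)*8;cv2.fillConvexPoly(im,np.round(cv2.convexHull(g.astype(np.float32))*16).astype(np.int32),1,shift=4)
        return cv2.GaussianBlur(cv2.resize(im.astype(np.float32),(28,12),interpolation=cv2.INTER_AREA),(0,0),max(.2,bl))
    n=len(files);rows=slice(3,12)
    def cost(q):
        return sum(((np.clip(ren(x0+q[2+2*i],z0+q[3+2*i],np.radians(yaws[i]+q[0]*2),o0[i],q[1]*.2)*1.0,0,1)-cov[i])[rows]**2).sum() for i in range(n))
    best=[]
    for a in a0s:
        s=np.r_[a/2,3,np.tile([-1.5,.5],n)]
        for k in(3,1.5):
            o=minimize(cost,s,method="Powell");s=o.x
        best.append((o.fun,s[0]*2,s[1]*.2,*s[2:]))
    for b in sorted(best):print(np.round(b,2))
if __name__=="__main__":
    p,d=vision.grab_frame("side");np.savez("side3.npz",p=p);s=r.sense();y3=np.degrees(s["tcp_rot"][2])-180;print(y3,s["eef_pos"])
    F=["side1.npz","side2.npz","side3.npz"];Y=[-11,49.6,y3]
    joint(F,Y,(534,359,109.5),(-14,-7,0,7))
    for i in range(3):joint(F[i:i+1],Y[i:i+1],(534,359,109.5),(-12,0))
E
python3 joint.py
```

```text
-257.73010512861947 [533.94412072 358.97746753 151.20148325]
[ 3.91 -7.37  0.51 -1.04  0.11 -0.94  0.15  0.47  1.6 ]
[ 3.96 -7.78  0.51 -0.83  0.31 -1.25  0.34  0.49  1.56]
[ 3.98 -7.65  0.51 -0.88  0.41 -1.24  0.35  0.5   1.63]
[ 3.99 -9.07  0.51 -0.83  0.38 -1.27  0.32  0.45  1.63]
[ 0.59 -9.32  0.45 -0.96  0.33]
[ 0.62 -9.66  0.45 -1.16  0.47]
[ 2.28  0.    0.59 -1.14  0.53]
[ 2.3   0.47  0.59 -1.15  0.64]
[ 0.4  -9.65  0.48  0.4   1.55]
[ 0.41 -8.76  0.48  0.41  1.58]
```

```bash
python3 -c "
from h import *
go(502,41,120,182)"
```

```text
clk 6.20 pos [533.94 358.98 151.2 ] yaw -77.73 q6 -2.77 F [ 0.92 -0.13 -1.76] T [-0.008  0.043 -0.005] -> d cm [30.39   9.874  3.156] yaw 1.7500
```

>>> play_rows([
  {"delta_pos": [2.0, 0.65, 0], "yaw": 0.13, "jaw": 0},
  {"delta_pos": [4.5, 1.5, 0], "yaw": 0.27, "jaw": 0},
  {"delta_pos": [7.5, 2.4, 0], "yaw": 0.41, "jaw": 0},
  {"delta_pos": [10.5, 3.4, 0], "yaw": 0.55, "jaw": 0},
  {"delta_pos": [13.5, 4.4, 0], "yaw": 0.69, "jaw": 0},
  {"delta_pos": [16.5, 5.4, 0], "yaw": 0.83, "jaw": 0},
  {"delta_pos": [19.5, 6.3, 0], "yaw": 0.97, "jaw": 0},
  {"delta_pos": [22.5, 7.3, 0], "yaw": 1.11, "jaw": 0},
])

```text
clock: 7.0
eef_pos: [511.3, 122.6, 152.0]
tcp_rot: [3.141, -0.0, -2.473]
contact_force: [1.1, -0.5, -1.8]
opening: 0.121
grasp_force: 40.3
```

```bash
python3 -c "
from h import *
go(502,41,105,182)"
```

```text
clk 7.00 pos [511.31 122.63 151.97] yaw -141.69 q6 -2.01 F [ 1.08 -0.52 -1.76] T [-0.03  -0.012 -0.021] -> d cm [ 5.789 -5.829  4.698] yaw 0.6337
```

>>> play_rows([
  {"delta_pos": [1.5, -1.5, 0.5], "yaw": 0.14, "jaw": 0},
  {"delta_pos": [3.0, -3.0, 1.5], "yaw": 0.28, "jaw": 0},
  {"delta_pos": [4.5, -4.5, 2.5], "yaw": 0.42, "jaw": 0},
  {"delta_pos": [5.4, -5.4, 3.5], "yaw": 0.55, "jaw": 0},
  {"delta_pos": [5.7, -5.8, 4.2], "yaw": 0.634, "jaw": 0},
  {"delta_pos": [5.7, -5.8, 4.7], "yaw": 0.634, "jaw": 0},
  {"delta_pos": [5.7, -5.8, 4.7], "yaw": 0.634, "jaw": 0},
  {"delta_pos": [5.7, -5.8, 4.7], "yaw": 0.634, "jaw": 0},
])

```text
clock: 7.8
eef_pos: [503.8, 43.3, 105.3]
tcp_rot: [3.142, -0.0, -3.096]
contact_force: [0.2, 0.0, -1.7]
opening: 0.12
grasp_force: 40.3
```

```bash
python3 look.py pics/g3.png 502 41 55 20; python3 -c "
from h import *
go(502,41,80,182)"
```

```text
(np.int64(311), np.int64(199)) (np.int64(321), np.int64(180)) (400, 400, 3)
clk 7.90 pos [503.97  43.38 105.58] yaw -177.40 q6 -1.53 F [-0.51  0.78 -2.8 ] T [ 0.019 -0.048  0.051] -> d cm [ 0.209 -0.229  2.558] yaw 0.0104
```

View pics/g3.png

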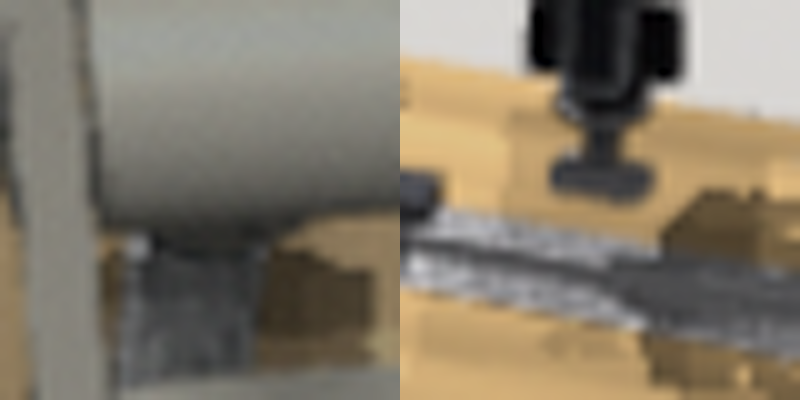

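>>> play_rows([
  {"delta_pos": [0, -0.1, 0.5], "yaw": 0.01, "jaw": 0},
  {"delta_pos": [0, -0.2, 1.0], "yaw": 0.01, "jaw": 0},
  {"delta_pos": [0, -0.29, 1.6], "yaw": 0.01, "jaw": 0},
  {"delta_pos": [0, -0.29, 2.2], "yaw": 0.01, "jaw": 0},
  {"delta_pos": [0, -0.29, 2.7], "yaw": 0.01, "jaw": 0},
  {"delta_pos": [0, -0.29, 2.9], "yaw": 0.01, "jaw": 0},
  {"delta_pos": [0, -0.29, 2.95], "yaw": 0.01, "jaw": 0},
  {"delta_pos": [0, -0.29, 2.95], "yaw": 0.01, "jaw": 0},
], grip_force=25)

```text
clock: 8.7
eef_pos: [503.9, 40.0, 75.8]
tcp_rot: [-3.142, -0.0, -3.107]
contact_force: [-0.1, -0.5, -1.6]
opening: 0.121
grasp_force: 40.4
```

```bash
python3 -c "
from h import *
go(504,40.5,72,182)
p,d=vision.grab_frame('side');np.savez('side4.npz',p=p)
u,v=proj('side',[[502,40.5,34]])[0].astype(int);print(u,v)
cv2.imwrite('pics/g4.png',cv2.resize(p[v-20:v+20,u-26:u+26],None,fx=14,fy=14,interpolation=cv2.INTER_CUBIC)[:,:,::-1])"
```

```text
clk 8.70 pos [503.87  40.05  75.76] yaw -178.04 q6 -1.53 F [-0.1  -0.54 -1.56] T [ 0.01   0.037 -0.054] -> d cm [-0.015  0.045  0.376] yaw -0.0007
340 205
```

View pics/g4.png

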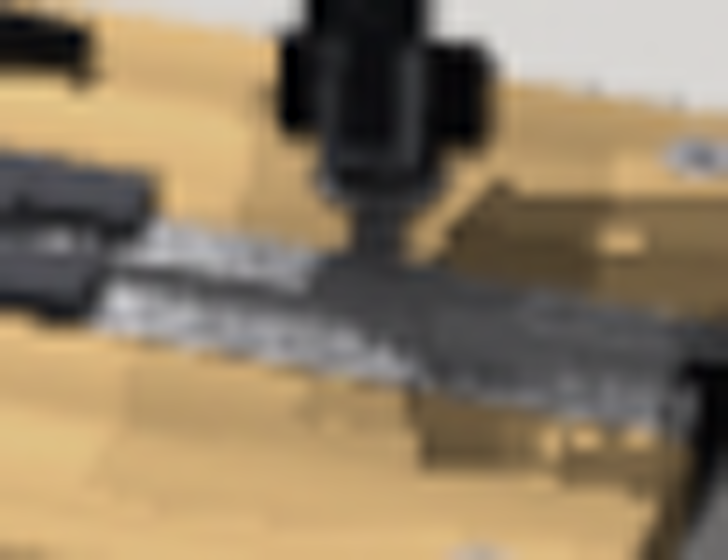

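>>> play_rows([
  {"delta_pos": [0, 0.04, 0.05], "yaw": 0, "jaw": 0},
  {"delta_pos": [0, 0.04, 0.1], "yaw": 0, "jaw": 0},
  {"delta_pos": [0, 0.04, 0.15], "yaw": 0, "jaw": 0},
  {"delta_pos": [0, 0.04, 0.2], "yaw": 0, "jaw": 0},
  {"delta_pos": [0, 0.04, 0.25], "yaw": 0, "jaw": 0},
  {"delta_pos": [0, 0.04, 0.3], "yaw": 0, "jaw": 0},
  {"delta_pos": [0, 0.04, 0.35], "yaw": 0, "jaw": 0},
  {"delta_pos": [0, 0.04, 0.4], "yaw": 0, "jaw": 0},
], grip_force=25)

```text
clock: 9.55
eef_pos: [503.8, 40.5, 71.7]
tcp_rot: [-3.142, -0.0, -3.107]
contact_force: [0.1, -0.5, -1.5]
opening: 0.117
grasp_force: 40.4
```

>>> play_rows([
  {"delta_pos": [0, 0, 0.01], "yaw": 0, "jaw": 0},
  {"delta_pos": [0, 0, 0.02], "yaw": 0, "jaw": 0},
  {"delta_pos": [0, 0, 0.03], "yaw": 0, "jaw": 0},
  {"delta_pos": [0, 0, 0.04], "yaw": 0, "jaw": 0},
  {"delta_pos": [0, 0, 0.05], "yaw": 0, "jaw": 0},
  {"delta_pos": [0, 0, 0.06], "yaw": 0, "jaw": 0},
  {"delta_pos": [0, 0, 0.06], "yaw": 0, "jaw": 0},
  {"delta_pos": [0, 0, 0.06], "yaw": 0, "jaw": 0},
])

```text
clock: 10.35
eef_pos: [503.8, 40.5, 71.2]
tcp_rot: [3.142, 0.0, -3.107]
contact_force: [0.7, 2.0, -1.8]
opening: 0.118
grasp_force: 40.4
```

>>> play_rows([
  {"delta_pos": [0, 0, 0.02], "yaw": 0, "jaw": 0},
  {"delta_pos": [0, 0, 0.04], "yaw": 0, "jaw": 0},
  {"delta_pos": [0, 0, 0.06], "yaw": 0, "jaw": 0},
  {"delta_pos": [0, 0, 0.08], "yaw": 0, "jaw": 0},
  {"delta_pos": [0, 0, 0.09], "yaw": 0, "jaw": 0},
  {"delta_pos": [0, 0, 0.1], "yaw": 0, "jaw": 0},
  {"delta_pos": [0, 0, 0.1], "yaw": 0, "jaw": 0},
  {"delta_pos": [0, 0, 0.1], "yaw": 0, "jaw": 0},
])

```text
clock: 11.15
eef_pos: [503.8, 40.5, 70.2]
tcp_rot: [3.142, 0.0, -3.107]
contact_force: [-0.1, 3.2, -1.3]
opening: 0.121
grasp_force: 40.4
```

```bash
python3 -c "
from h import *
go(504,40.5,69,182)"
```

```text
clk 11.15 pos [503.81  40.47  70.18] yaw -178.04 q6 -1.53 F [-0.07  3.15 -1.31] T [ 0.437 -0.042 -0.02 ] -> d cm [-0.019  0.002  0.118] yaw -0.0007
```

>>> play_rows([
  {"delta_pos": [0, 0.02, 0], "yaw": 0, "jaw": 0},
  {"delta_pos": [0, 0.04, 0], "yaw": 0, "jaw": 0},
  {"delta_pos": [0, 0.06, 0], "yaw": 0, "jaw": 0},
  {"delta_pos": [0, 0.06, 0.03], "yaw": 0, "jaw": 0},
  {"delta_pos": [0, 0.06, 0.06], "yaw": 0, "jaw": 0},
  {"delta_pos": [0, 0.06, 0.09], "yaw": 0, "jaw": 0},
  {"delta_pos": [0, 0.06, 0.12], "yaw": 0, "jaw": 0},
  {"delta_pos": [0, 0.06, 0.12], "yaw": 0, "jaw": 0},
])

```text
clock: 11.95
eef_pos: [503.8, 41.0, 68.9]
tcp_rot: [-3.142, -0.0, -3.107]
contact_force: [0.4, 1.4, -1.0]
opening: 0.115
grasp_force: 40.3
```

```bash
python3 -c "
from h import *
go(504,40.5,67,182)"
```

```text
clk 11.95 pos [503.76  41.    68.94] yaw -178.04 q6 -1.53 F [ 0.44  1.38 -1.04] T [0.021 0.022 0.033] -> d cm [-0.022 -0.051  0.194] yaw -0.0007
```

>>> play_rows([
  {"delta_pos": [0, 0.02, 0.04], "yaw": 0, "jaw": 0},
  {"delta_pos": [0, 0.02, 0.08], "yaw": 0, "jaw": 0},
  {"delta_pos": [0, 0.02, 0.12], "yaw": 0, "jaw": 0},
  {"delta_pos": [0, 0.02, 0.16], "yaw": 0, "jaw": 0},
  {"delta_pos": [0, 0.02, 0.2], "yaw": 0, "jaw": 0},
  {"delta_pos": [0, 0.02, 0.24], "yaw": 0, "jaw": 0},
  {"delta_pos": [0, 0.02, 0.27], "yaw": 0, "jaw": 0},
  {"delta_pos": [0, 0.02, 0.3], "yaw": 0, "jaw": 0},
])

```text
clock: 12.75
eef_pos: [503.8, 41.2, 66.0]
tcp_rot: [3.142, 0.0, -3.107]
contact_force: [-0.0, -0.2, -2.3]
opening: 0.123
grasp_force: 40.3
```

```bash
python3 -c "
from h import *
go(504,40.5,55,182)"
```

```text
clk 12.75 pos [503.8   41.24  65.96] yaw -178.04 q6 -1.53 F [-0.01 -0.15 -2.32] T [-0.035  0.006 -0.007] -> d cm [-0.018 -0.074  1.096] yaw -0.0007
```

>>> play_rows([
  {"delta_pos": [0, 0, 0.12], "yaw": 0, "jaw": 0},
  {"delta_pos": [0, 0, 0.26], "yaw": 0, "jaw": 0},
  {"delta_pos": [0, 0, 0.4], "yaw": 0, "jaw": 0},
  {"delta_pos": [0, 0, 0.54], "yaw": 0, "jaw": 0},
  {"delta_pos": [0, 0, 0.68], "yaw": 0, "jaw": 0},
  {"delta_pos": [0, 0, 0.82], "yaw": 0, "jaw": 0},
  {"delta_pos": [0, 0, 0.96], "yaw": 0, "jaw": 0},
  {"delta_pos": [0, 0, 1.05], "yaw": 0, "jaw": 0},
])

```text
clock: 13.55
eef_pos: [503.7, 41.2, 55.3]
tcp_rot: [3.142, -0.0, -3.107]
contact_force: [0.2, 0.1, -1.5]
opening: 0.121
grasp_force: 40.3
```

>>> play_rows([
  {"delta_pos": [0, 0, 0.02], "yaw": 0, "jaw": 0},
  {"delta_pos": [0, 0, 0.04], "yaw": 0, "jaw": 0},
  {"delta_pos": [0, 0, 0.06], "yaw": 0, "jaw": 0},
  {"delta_pos": [0, 0, 0.08], "yaw": 0, "jaw": 0},
  {"delta_pos": [0, 0, 0.1], "yaw": 0, "jaw": 0},
  {"delta_pos": [0, 0, 0.12], "yaw": 0, "jaw": 0},
  {"delta_pos": [0, 0, 0.12], "yaw": 0, "jaw": 0},
  {"delta_pos": [0, 0, 0.12], "yaw": 0, "jaw": 0},
])

```text
clock: 14.35
eef_pos: [503.8, 41.2, 54.3]
tcp_rot: [-3.142, -0.0, -3.107]
contact_force: [0.1, 0.2, -2.3]
opening: 0.122
grasp_force: 40.3
```

```bash
python3 -c "
from h import *
go(504,40.5,54,182)"
```

```text
clk 14.35 pos [503.79  41.25  54.28] yaw -178.04 q6 -1.53 F [ 0.09  0.22 -2.27] T [-0.01  -0.01  -0.072] -> d cm [-0.018 -0.075  0.028] yaw -0.0006
```

>>> play_rows([
  {"delta_pos": [0, 0, 0.02], "yaw": 0, "jaw": 0},
  {"delta_pos": [0, 0, 0.04], "yaw": 0, "jaw": 0},
  {"delta_pos": [0, 0, 0.06], "yaw": 0, "jaw": 0},
  {"delta_pos": [0, 0, 0.08], "yaw": 0, "jaw": 0},
  {"delta_pos": [0, 0, 0.1], "yaw": 0, "jaw": 0},
  {"delta_pos": [0, 0, 0.12], "yaw": 0, "jaw": 0},
  {"delta_pos": [0, 0, 0.13], "yaw": 0, "jaw": 0},
  {"delta_pos": [0, 0, 0.13], "yaw": 0, "jaw": 0},
])

```text
clock: 15.15
eef_pos: [503.8, 41.2, 53.0]
tcp_rot: [-3.142, -0.0, -3.107]
contact_force: [0.1, -0.5, -2.1]
opening: 0.119
grasp_force: 40.4
```

>>> play_rows([
  {"delta_pos": [0, 0, 0.01], "yaw": 0, "jaw": 0},
  {"delta_pos": [0, 0, 0.02], "yaw": 0, "jaw": 0},
  {"delta_pos": [0, 0, 0.03], "yaw": 0, "jaw": 0},
  {"delta_pos": [0, 0, 0.04], "yaw": 0, "jaw": 0},
  {"delta_pos": [0, 0, 0.05], "yaw": 0, "jaw": 0},
  {"delta_pos": [0, 0, 0.06], "yaw": 0, "jaw": 0},
  {"delta_pos": [0, 0, 0.06], "yaw": 0, "jaw": 0},
  {"delta_pos": [0, 0, 0.06], "yaw": 0, "jaw": 0},
])

```text
clock: 15.95
eef_pos: [503.9, 41.2, 52.9]
tcp_rot: [-3.142, 0.0, -3.107]
contact_force: [-3.0, 0.8, 7.9]
opening: 0.122
grasp_force: 41.7
```

```bash
python3 - <<'E'
from h import *
for c,u in(("top",(335.5,194.2)),("side",(316.2,200.5))): print(c,ray(c,u,40).round(1))
c,s=np.cos(np.radians(-6.93)),np.sin(np.radians(-6.93))
# dark foot profile along slot direction at lateral +-15mm, z=40
for cam in("top","side"):
    p=np.load(cam+"0.npz")["p"].astype(np.float32).mean(-1)
    for lat in(-18,0,18):
        xs=np.arange(-110,-20,4.);P=np.array([[639.9+c*x-s*lat,23.8+s*x+c*lat,40] for x in xs])
        q=proj(cam,P).astype(np.float32)
        print(cam,lat,cv2.remap(p,q[:,:1],q[:,1:],cv2.INTER_LINEAR).ravel().round().astype(int))
print(xs)
E
```

```text
top [594.9  25.3  40. ]
side [584.5  34.1  40. ]
top -18 [146 146 146 146 154 158 158 149 118  74  68  71  68  70  71  69  71  72
  72  72  71  71  70]
top 0 [158 157 158 160 160 162 158 159 158 155 159 161 160 143  98  59  59  72
  73  72  71  72  71]
top 18 [151 149 143 145 144 146 147 150 110  71  71  69  69  69  70  69  66  70
  73  73  73  72  72]
side -18 [170 171 170 170 169 170 170 157  99  73  77  78  78  77  78  76  77  79
  78  78  78  79  79]
side 0 [158 176 179 180 181 170 174 125  48  35  46  47  46  36  37  40  62  77
  79  79  79  79  79]
side 18 [91 89 81 90 88 93 88 83 62 67 77 77 78 79 81 79 77 79 79 79 79 79 79]
[-110. -106. -102.  -98.  -94.  -90.  -86.  -82.  -78.  -74.  -70.  -66.
  -62.  -58.  -54.  -50.  -46.  -42.  -38.  -34.  -30.  -26.  -22.]
```

>>> play_rows([
  {"delta_pos": [0, 0, -0.05], "yaw": 0, "jaw": 0},
  {"delta_pos": [0, 0, -0.1], "yaw": 0, "jaw": 0},
  {"delta_pos": [0, 0, -0.15], "yaw": 0, "jaw": 0},
  {"delta_pos": [-0.49, -0.077, -0.15], "yaw": 0, "jaw": 0},
  {"delta_pos": [-0.99, -0.155, -0.15], "yaw": 0, "jaw": 0},
  {"delta_pos": [-1.48, -0.232, -0.15], "yaw": 0, "jaw": 0},
  {"delta_pos": [-1.98, -0.31, -0.15], "yaw": 0, "jaw": 0},
  {"delta_pos": [-1.98, -0.31, -0.15], "yaw": 0, "jaw": 0},
])

```text
clock: 16.75
eef_pos: [524.8, 38.8, 53.9]
tcp_rot: [3.142, 0.001, -3.108]
contact_force: [0.3, 0.5, -1.7]
opening: 0.118
grasp_force: 40.3
```

>>> play_rows([
  {"delta_pos": [-0.6, -0.094, 0], "yaw": 0, "jaw": 0},
  {"delta_pos": [-1.3, -0.203, 0], "yaw": 0, "jaw": 0},
  {"delta_pos": [-2.1, -0.328, 0], "yaw": 0, "jaw": 0},
  {"delta_pos": [-2.9, -0.454, 0], "yaw": 0, "jaw": 0},
  {"delta_pos": [-3.7, -0.579, 0], "yaw": 0, "jaw": 0},
  {"delta_pos": [-4.4, -0.689, 0], "yaw": 0, "jaw": 0},
  {"delta_pos": [-4.8, -0.751, 0], "yaw": 0, "jaw": 0},
  {"delta_pos": [-4.8, -0.751, 0], "yaw": 0, "jaw": 0},
])

```text
clock: 17.55
eef_pos: [572.5, 32.9, 53.9]
tcp_rot: [-3.142, 0.0, -3.107]
contact_force: [-0.0, 0.2, -2.6]
opening: 0.119
grasp_force: 40.3
```

```bash
python3 -c "
from h import *
go(585,30.6,54,182)"
```

```text
clk 17.55 pos [572.55  32.9   53.86] yaw -178.04 q6 -1.55 F [-0.02  0.16 -2.62] T [ 0.021 -0.005 -0.   ] -> d cm [-1.237 -0.272 -0.013] yaw -0.0008
```

>>> play_rows([
  {"delta_pos": [-0.2, -0.031, 0], "yaw": 0, "jaw": 0},
  {"delta_pos": [-0.4, -0.063, 0], "yaw": 0, "jaw": 0},
  {"delta_pos": [-0.6, -0.094, 0], "yaw": 0, "jaw": 0},
  {"delta_pos": [-0.75, -0.117, 0], "yaw": 0, "jaw": 0},
  {"delta_pos": [-0.85, -0.133, 0], "yaw": 0, "jaw": 0},
  {"delta_pos": [-0.95, -0.149, 0], "yaw": 0, "jaw": 0},
  {"delta_pos": [-1.0, -0.156, 0], "yaw": 0, "jaw": 0},
  {"delta_pos": [-1.0, -0.156, 0], "yaw": 0, "jaw": 0},
])

```text
clock: 18.35
eef_pos: [582.0, 31.8, 53.9]
tcp_rot: [3.142, 0.0, -3.107]
contact_force: [-0.2, 0.4, -1.3]
opening: 0.122
grasp_force: 40.3
```

>>> play_rows([
  {"delta_pos": [-0.02, -0.003, 0], "yaw": 0, "jaw": 0},
  {"delta_pos": [-0.04, -0.006, 0], "yaw": 0, "jaw": 0},
  {"delta_pos": [-0.06, -0.009, 0], "yaw": 0, "jaw": 0},
  {"delta_pos": [-0.08, -0.012, 0], "yaw": 0, "jaw": 0},
  {"delta_pos": [-0.1, -0.016, 0], "yaw": 0, "jaw": 0},
  {"delta_pos": [-0.1, -0.016, 0], "yaw": 0, "jaw": 0},
  {"delta_pos": [-0.1, -0.016, 0], "yaw": 0, "jaw": 0},
  {"delta_pos": [-0.1, -0.016, 0], "yaw": 0, "jaw": 0},
])

```text
clock: 19.15
eef_pos: [582.9, 31.6, 53.9]
tcp_rot: [-3.142, -0.0, -3.107]
contact_force: [0.2, 0.1, -1.3]
opening: 0.122
grasp_force: 40.3
```

Continue in 1 mm increments, feeling for the closed end.

>>> play_rows([
  {"delta_pos": [-0.02, -0.003, 0], "yaw": 0, "jaw": 0},
  {"delta_pos": [-0.04, -0.006, 0], "yaw": 0, "jaw": 0},
  {"delta_pos": [-0.06, -0.009, 0], "yaw": 0, "jaw": 0},
  {"delta_pos": [-0.08, -0.012, 0], "yaw": 0, "jaw": 0},
  {"delta_pos": [-0.1, -0.016, 0], "yaw": 0, "jaw": 0},
  {"delta_pos": [-0.12, -0.019, 0], "yaw": 0, "jaw": 0},
  {"delta_pos": [-0.12, -0.019, 0], "yaw": 0, "jaw": 0},
  {"delta_pos": [-0.12, -0.019, 0], "yaw": 0, "jaw": 0},
])

```text
clock: 19.95
eef_pos: [584.2, 31.5, 53.9]
tcp_rot: [-3.142, 0.0, -3.107]
contact_force: [0.2, -0.8, -2.3]
opening: 0.121
grasp_force: 40.3
```

```bash
python3 -c "
from h import *
go(585,30.6,54,182)"
```

```text
clk 19.95 pos [584.19  31.46  53.88] yaw -178.04 q6 -1.55 F [ 0.24 -0.85 -2.25] T [ 0.    -0.002  0.054] -> d cm [-0.078 -0.088 -0.012] yaw -0.0007
```

>>> play_rows([
  {"delta_pos": [-0.02, -0.003, 0], "yaw": 0, "jaw": 0},
  {"delta_pos": [-0.04, -0.006, 0], "yaw": 0, "jaw": 0},
  {"delta_pos": [-0.06, -0.009, 0], "yaw": 0, "jaw": 0},
  {"delta_pos": [-0.08, -0.012, 0], "yaw": 0, "jaw": 0},
  {"delta_pos": [-0.1, -0.016, 0], "yaw": 0, "jaw": 0},
  {"delta_pos": [-0.12, -0.019, 0], "yaw": 0, "jaw": 0},
  {"delta_pos": [-0.12, -0.019, 0], "yaw": 0, "jaw": 0},
  {"delta_pos": [-0.12, -0.019, 0], "yaw": 0, "jaw": 0},
])

```text
clock: 20.75
eef_pos: [585.4, 31.3, 53.9]
tcp_rot: [-3.142, -0.0, -3.107]
contact_force: [1.0, 0.2, -2.3]
opening: 0.119
grasp_force: 40.3
```

>>> play_rows([
  {"delta_pos": [-0.02, -0.003, 0], "yaw": 0, "jaw": 0},
  {"delta_pos": [-0.04, -0.006, 0], "yaw": 0, "jaw": 0},
  {"delta_pos": [-0.06, -0.009, 0], "yaw": 0, "jaw": 0},
  {"delta_pos": [-0.08, -0.012, 0], "yaw": 0, "jaw": 0},
  {"delta_pos": [-0.08, -0.012, 0], "yaw": 0, "jaw": 0},
  {"delta_pos": [-0.08, -0.012, 0], "yaw": 0, "jaw": 0},
  {"delta_pos": [-0.08, -0.012, 0], "yaw": 0, "jaw": 0},
  {"delta_pos": [-0.08, -0.012, 0], "yaw": 0, "jaw": 0},
])

```text
clock: 21.55
eef_pos: [586.1, 31.2, 53.9]
tcp_rot: [3.142, -0.0, -3.107]
contact_force: [-0.4, 0.4, -2.2]
opening: 0.12
grasp_force: 40.3
```

>>> play_rows([
  {"delta_pos": [-0.02, -0.003, 0], "yaw": 0, "jaw": 0},
  {"delta_pos": [-0.04, -0.006, 0], "yaw": 0, "jaw": 0},
  {"delta_pos": [-0.06, -0.009, 0], "yaw": 0, "jaw": 0},
  {"delta_pos": [-0.08, -0.012, 0], "yaw": 0, "jaw": 0},
  {"delta_pos": [-0.1, -0.016, 0], "yaw": 0, "jaw": 0},
  {"delta_pos": [-0.1, -0.016, 0], "yaw": 0, "jaw": 0},
  {"delta_pos": [-0.1, -0.016, 0], "yaw": 0, "jaw": 0},
  {"delta_pos": [-0.1, -0.016, 0], "yaw": 0, "jaw": 0},
])

```text
clock: 22.35
eef_pos: [587.2, 31.1, 53.9]
tcp_rot: [-3.142, -0.0, -3.107]
contact_force: [0.4, -0.3, -2.0]
opening: 0.12
grasp_force: 40.3
```

```bash
python3 -c "
from h import *
go(585,30.6,54,182)"
```

```text
clk 22.35 pos [587.16  31.1   53.86] yaw -178.04 q6 -1.55 F [ 0.38 -0.27 -2.  ] T [-0.034 -0.001 -0.049] -> d cm [ 0.217 -0.042 -0.014] yaw -0.0007
```

>>> play_rows([
  {"delta_pos": [-0.03, -0.005, 0], "yaw": 0, "jaw": 0},
  {"delta_pos": [-0.06, -0.009, 0], "yaw": 0, "jaw": 0},
  {"delta_pos": [-0.09, -0.014, 0], "yaw": 0, "jaw": 0},
  {"delta_pos": [-0.12, -0.019, 0], "yaw": 0, "jaw": 0},
  {"delta_pos": [-0.15, -0.023, 0], "yaw": 0, "jaw": 0},
  {"delta_pos": [-0.15, -0.023, 0], "yaw": 0, "jaw": 0},
  {"delta_pos": [-0.15, -0.023, 0], "yaw": 0, "jaw": 0},
  {"delta_pos": [-0.15, -0.023, 0], "yaw": 0, "jaw": 0},
])

```text
clock: 23.15
eef_pos: [588.2, 30.9, 53.8]
tcp_rot: [3.142, -0.001, -3.107]
contact_force: [-3.7, 0.3, -0.4]
opening: 0.118
grasp_force: 40.6
```

```bash
python3 -c "
from h import *
go(585,30.6,54,182)
print(vision.grab_frame('side')[0].shape)
for t in('notch','tbolt'):
  for x in vision.landmark_of('side',t)[:3]:print(t,x['conf'],x['uv'],ray('side',x['uv'],40 if t=='notch' else 12))
"
```

```text
clk 23.15 pos [588.16  30.94  53.77] yaw -178.04 q6 -1.56 F [-3.71  0.33 -0.45] T [0.183 0.679 0.044] -> d cm [ 0.317 -0.024 -0.023] yaw -0.0007
(400, 640, 3)
notch 0.82 [313.8, 196.6] [597.59786454  11.33284987  40.        ]
tbolt 0.71 [344.9, 267.0] [441.4576947  319.78321969  12.        ]
tbolt 0.69 [291.0, 302.1] [551.57586564 487.30663448  12.        ]
tbolt 0.66 [313.7, 204.8] [596.48850039  17.65104104  12.        ]
```

>>> play_rows([
  {"delta_pos": [0.021, -0.017, 0], "yaw": 0.14, "jaw": 0},
  {"delta_pos": [0.025, -0.033, 0], "yaw": 0.28, "jaw": 0},
  {"delta_pos": [0.03, -0.049, 0], "yaw": 0.42, "jaw": 0},
  {"delta_pos": [0.038, -0.064, 0], "yaw": 0.56, "jaw": 0},
  {"delta_pos": [0.048, -0.077, 0], "yaw": 0.7, "jaw": 0},
  {"delta_pos": [0.06, -0.089, 0], "yaw": 0.84, "jaw": 0},
  {"delta_pos": [0.073, -0.1, 0], "yaw": 0.98, "jaw": 0},
  {"delta_pos": [0.088, -0.108, 0], "yaw": 1.12, "jaw": 0},
])

```text
clock: 24.1
eef_pos: [587.6, 30.1, 53.6]
tcp_rot: [-3.141, -0.001, 2.05]
contact_force: [-4.0, 3.0, -2.3]
opening: 0.121
grasp_force: 40.3
```

```bash
python3 -c "
from h import *
go(586.8,29.7,54,92)"
```

```text
clk 24.10 pos [587.61  30.13  53.65] yaw 117.45 q6 -0.43 F [-3.99  2.99 -2.26] T [0.557 0.688 0.055] -> d cm [-0.001 -0.091 -0.035] yaw 0.4442
```

>>> play_rows([
  {"delta_pos": [0.02, -0.02, 0], "yaw": 0, "jaw": 0},
  {"delta_pos": [0.04, -0.045, 0], "yaw": 0.1, "jaw": 0},
  {"delta_pos": [0.04, -0.045, 0], "yaw": 0.2, "jaw": 0},
  {"delta_pos": [0.04, -0.045, 0], "yaw": 0.3, "jaw": 0},
  {"delta_pos": [0.04, -0.045, 0], "yaw": 0.37, "jaw": 0},
  {"delta_pos": [0.04, -0.045, 0], "yaw": 0.44, "jaw": 0},
  {"delta_pos": [0.04, -0.045, 0], "yaw": 0.44, "jaw": 0},
  {"delta_pos": [0.04, -0.045, 0], "yaw": 0.44, "jaw": 0},
])

```text
clock: 24.9
eef_pos: [587.0, 29.7, 53.7]
tcp_rot: [-3.141, 0.0, 1.62]
contact_force: [-3.4, -0.5, -3.5]
opening: 0.127
grasp_force: 40.3
```

```bash
python3 -c "
from h import *
go(587,30.3,54,92)"
```

```text
clk 24.90 pos [586.97  29.7   53.71] yaw 92.83 q6 -0.00 F [-3.39 -0.53 -3.52] T [-0.202  0.742 -0.016] -> d cm [ 0.06   0.006 -0.029] yaw 0.0146
```

>>> play_rows([
  {"delta_pos": [0.001, -0.017, 0.018], "yaw": 0.14, "jaw": 0},
  {"delta_pos": [0.005, -0.033, 0.036], "yaw": 0.28, "jaw": 0},
  {"delta_pos": [0.01, -0.049, 0.053], "yaw": 0.42, "jaw": 0},
  {"delta_pos": [0.018, -0.064, 0.071], "yaw": 0.56, "jaw": 0},
  {"delta_pos": [0.028, -0.077, 0.089], "yaw": 0.7, "jaw": 0},
  {"delta_pos": [0.04, -0.089, 0.107], "yaw": 0.84, "jaw": 0},
  {"delta_pos": [0.053, -0.1, 0.125], "yaw": 0.98, "jaw": 0},
  {"delta_pos": [0.068, -0.108, 0.142], "yaw": 1.12, "jaw": 0},
])

```text
clock: 25.7
eef_pos: [585.4, 30.3, 51.8]
tcp_rot: [-3.141, 0.002, 0.494]
contact_force: [-3.2, -1.3, -6.6]
opening: 0.118
grasp_force: 39.7
```

```bash
python3 -c "
from h import *
a=np.radians(0);go(586.95-1.2*np.cos(a),30.9-1.2*np.sin(a),52,0)"
```

```text
clk 25.70 pos [585.38  30.25  51.82] yaw 28.30 q6 1.13 F [-3.21 -1.26 -6.59] T [-0.277  0.744  0.058] -> d cm [ 0.063 -0.039 -0.018] yaw 0.4940
```

>>> play_rows([
  {"delta_pos": [0.001, -0.012, 0.012], "yaw": 0.1, "jaw": 0},
  {"delta_pos": [0.002, -0.024, 0.025], "yaw": 0.2, "jaw": 0},
  {"delta_pos": [0.005, -0.035, 0.037], "yaw": 0.3, "jaw": 0},
  {"delta_pos": [0.009, -0.047, 0.05], "yaw": 0.4, "jaw": 0},
  {"delta_pos": [0.015, -0.058, 0.062], "yaw": 0.5, "jaw": 0},
  {"delta_pos": [0.021, -0.068, 0.075], "yaw": 0.6, "jaw": 0},
  {"delta_pos": [0.028, -0.077, 0.087], "yaw": 0.7, "jaw": 0},
  {"delta_pos": [0.036, -0.086, 0.1], "yaw": 0.8, "jaw": 0},
])

```text
clock: 26.5
eef_pos: [585.2, 31.4, 50.7]
tcp_rot: [3.141, 0.002, -0.304]
contact_force: [-4.0, -0.2, -6.7]
opening: 0.119
grasp_force: 45.4
```

```bash
python3 -c "
from h import *
go(586.95-1.2*np.cos(0),30.9,51,-60)"
```

```text
clk 26.50 pos [585.15  31.37  50.65] yaw -17.43 q6 1.93 F [-4.02 -0.15 -6.71] T [0.015 0.797 0.152] -> d cm [ 0.071  0.027 -0.035] yaw 0.7429
```

>>> play_rows([
  {"delta_pos": [0, 0, 0.02], "yaw": 0, "jaw": 0},
  {"delta_pos": [0, 0, 0.04], "yaw": 0, "jaw": 0},
  {"delta_pos": [0, 0, 0.05], "yaw": 0.03, "jaw": 0},
  {"delta_pos": [0.001, -0.01, 0.06], "yaw": 0.08, "jaw": 0},
  {"delta_pos": [0.001, -0.015, 0.07], "yaw": 0.12, "jaw": 0},
  {"delta_pos": [0.002, -0.02, 0.08], "yaw": 0.17, "jaw": 0},
  {"delta_pos": [0.002, -0.024, 0.08], "yaw": 0.2, "jaw": 0},
  {"delta_pos": [0.002, -0.024, 0.08], "yaw": 0.2, "jaw": 0},
])

```text
clock: 27.3
eef_pos: [585.3, 31.7, 50.6]
tcp_rot: [3.141, 0.001, -0.5]
contact_force: [-6.7, 0.4, -1.3]
opening: 0.126
grasp_force: 47.4
```

```bash
python3 -c "
from h import *
go(586.95-1.2*np.cos(0),30.9,51,-60)"
```

```text
clk 27.30 pos [585.33  31.72  50.64] yaw -28.63 q6 2.12 F [-6.68  0.37 -1.32] T [-0.059  1.292  0.112] -> d cm [ 0.076  0.052 -0.036] yaw 0.5476
```

>>> play_rows([
  {"delta_pos": [-0.02, 0.01, 0], "yaw": 0, "jaw": 0},
  {"delta_pos": [-0.035, 0.015, 0], "yaw": 0.04, "jaw": 0},
  {"delta_pos": [-0.035, 0.01, 0], "yaw": 0.08, "jaw": 0},
  {"delta_pos": [-0.035, 0.005, 0], "yaw": 0.12, "jaw": 0},
  {"delta_pos": [-0.033, 0, 0], "yaw": 0.16, "jaw": 0},
  {"delta_pos": [-0.033, -0.004, 0], "yaw": 0.2, "jaw": 0},
  {"delta_pos": [-0.033, -0.004, 0], "yaw": 0.2, "jaw": 0},
  {"delta_pos": [-0.033, -0.004, 0], "yaw": 0.2, "jaw": 0},
])

```text
clock: 28.1
eef_pos: [585.4, 31.9, 50.6]
tcp_rot: [3.141, 0.001, -0.699]
contact_force: [-4.6, 0.4, -3.3]
opening: 0.119
grasp_force: 49.0
```

```bash
python3 -c "
from h import *
go(586.95-1.2*np.cos(0),30.9,51,-60)"
```

```text
clk 28.10 pos [585.41  31.94  50.62] yaw -40.04 q6 2.32 F [-4.64  0.44 -3.29] T [0.018 1.016 0.122] -> d cm [ 0.093  0.058 -0.038] yaw 0.3484
```

>>> play_rows([
  {"delta_pos": [0, -0.005, 0], "yaw": 0.04, "jaw": 0},
  {"delta_pos": [0, -0.01, 0], "yaw": 0.08, "jaw": 0},
  {"delta_pos": [0.001, -0.015, 0], "yaw": 0.12, "jaw": 0},
  {"delta_pos": [0.002, -0.019, 0], "yaw": 0.16, "jaw": 0},
  {"delta_pos": [0.002, -0.024, 0], "yaw": 0.2, "jaw": 0},
  {"delta_pos": [0.002, -0.024, 0], "yaw": 0.2, "jaw": 0},
  {"delta_pos": [0.002, -0.024, 0], "yaw": 0.2, "jaw": 0},
  {"delta_pos": [0.002, -0.024, 0], "yaw": 0.2, "jaw": 0},
])

```text
clock: 28.9
eef_pos: [585.7, 32.1, 50.7]
tcp_rot: [3.141, 0.0, -0.899]
contact_force: [-4.3, -0.5, -1.7]
opening: 0.12
grasp_force: 47.2
```

```bash
python3 -c "
from h import *
go(586.95-1.2*np.cos(0),30.9,51,-60);print(r.sense()['joint_efforts'].round(2))"
```

```text
clk 28.90 pos [585.69  32.06  50.73] yaw -51.51 q6 2.52 F [-4.34 -0.53 -1.72] T [-0.014  0.969 -0.015] -> d cm [ 0.095  0.068 -0.027] yaw 0.1481
[-4.000e-02 -6.429e+01 -2.878e+01 -3.000e-02 -1.900e+00 -1.000e-02]
```

```bash
cat > avg.py <<'E'
from h import *
T=[];F=[]
for i in range(6):
    vision.grab_frame("side");s=r.sense();T.append(s["wrist_torque"]);F.append(s["contact_force"])
print(np.mean(T,0).round(3),np.std(T,0).round(3),np.mean(F,0).round(2),s["eef_pos"].round(2),s["clock"],s["opening"],s["grasp_force"])
E
python3 avg.py
python3 -c "
from h import *
p,d=vision.grab_frame('side');u,v=proj('side',[[586,31,50]])[0].astype(int)
cv2.imwrite('pics/g5.png',cv2.resize(p[v-22:v+18,u-26:u+26],None,fx=14,fy=14,interpolation=cv2.INTER_CUBIC)[:,:,::-1])"
```

```text
[-0.055  0.999 -0.031] [0.035 0.02  0.021] [-5.35 -0.34 -1.58] [585.72  32.09  50.77] 29.2 0.12593823726315267 47.16948464512825
```

View pics/g5.png

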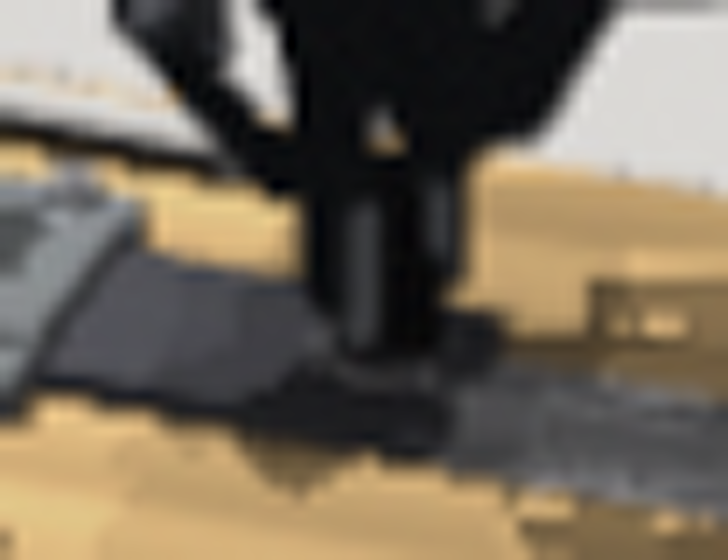

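>>> play_rows([
  {"delta_pos": [0, -0.003, 0], "yaw": 0.025, "jaw": 0},
  {"delta_pos": [0, -0.006, 0], "yaw": 0.05, "jaw": 0},
  {"delta_pos": [0, -0.009, 0], "yaw": 0.075, "jaw": 0},
  {"delta_pos": [0.001, -0.012, 0], "yaw": 0.1, "jaw": 0},
  {"delta_pos": [0.001, -0.015, 0], "yaw": 0.125, "jaw": 0},
  {"delta_pos": [0.001, -0.018, 0], "yaw": 0.15, "jaw": 0},
  {"delta_pos": [0.002, -0.021, 0], "yaw": 0.175, "jaw": 0},
  {"delta_pos": [0.002, -0.024, 0], "yaw": 0.2, "jaw": 0},
])

```text
clock: 30.05
eef_pos: [585.9, 32.3, 50.6]
tcp_rot: [3.141, 0.0, -1.101]
contact_force: [-3.7, -1.4, -2.6]
opening: 0.121
grasp_force: 39.9
```

```bash
python3 -c "
from h import *
go(586.95-1.2*np.cos(0),30.9,51,-60);print(r.sense()['joint_efforts'].round(3),r.sense()['grasp_force'])"
```

```text
clk 30.05 pos [585.92  32.34  50.62] yaw -63.09 q6 2.72 F [-3.69 -1.36 -2.61] T [-0.15   0.761  0.225] -> d cm [ 0.121  0.081 -0.038] yaw -0.0539
[ -0.959 -65.176 -29.005  -0.081  -1.736  -0.138] 39.879716634750366
```

```bash
python3 avg.py
```

```text
[0.127 0.948 0.093] [0.043 0.023 0.048] [-5.18  0.65 -2.95] [585.94  32.3   50.61] 30.35 0.11969836206531198 39.50802147388458
```

>>> play_rows([
  {"delta_pos": [0, -0.002, 0], "yaw": 0.0125, "jaw": 0},
  {"delta_pos": [0, -0.003, 0], "yaw": 0.025, "jaw": 0},
  {"delta_pos": [0, -0.005, 0], "yaw": 0.0375, "jaw": 0},
  {"delta_pos": [0, -0.006, 0], "yaw": 0.05, "jaw": 0},
  {"delta_pos": [0, -0.008, 0], "yaw": 0.0625, "jaw": 0},
  {"delta_pos": [0, -0.009, 0], "yaw": 0.075, "jaw": 0},
  {"delta_pos": [0, -0.011, 0], "yaw": 0.0875, "jaw": 0},
  {"delta_pos": [0, -0.012, 0], "yaw": 0.1, "jaw": 0},
])

```text
clock: 31.15
eef_pos: [586.1, 32.4, 50.6]
tcp_rot: [3.141, 0.0, -1.201]
contact_force: [-4.6, 0.7, -2.2]
opening: 0.123
grasp_force: 40.1
```

```bash
python3 -c "
from h import *
go(586.95-1.2*np.cos(0),30.9,51,-60);print(r.sense()['joint_efforts'].round(3),r.sense()['grasp_force'])"; python3 avg.py
```

```text
clk 31.15 pos [586.09  32.36  50.63] yaw -68.78 q6 2.82 F [-4.55  0.68 -2.21] T [0.22  0.839 0.41 ] -> d cm [ 0.124  0.085 -0.037] yaw -0.1533
[-9.6700e-01 -6.5211e+01 -2.9020e+01 -1.3000e-02 -1.7460e+00  1.7700e-01] 40.05786091089249
[0.199 0.882 0.328] [0.03  0.02  0.062] [-5.09  0.71 -3.32] [586.07  32.38  50.61] 31.45 0.1181022400767945 39.8350515961647
```

The torque has climbed to hand-tight, so I'll let go and rise straight up.

>>> play_rows([
  {"delta_pos": [0, 0, 0], "yaw": 0, "jaw": 15},
  {"delta_pos": [0, 0, 0], "yaw": 0, "jaw": 30},
  {"delta_pos": [0, 0, 0], "yaw": 0, "jaw": 40},
  {"delta_pos": [0, 0, 0], "yaw": 0, "jaw": 40},
  {"delta_pos": [0, 0, -1], "yaw": 0, "jaw": 40},
  {"delta_pos": [0, 0, -3], "yaw": 0, "jaw": 40},
  {"delta_pos": [0, 0, -5], "yaw": 0, "jaw": 40},
  {"delta_pos": [0, 0, -7], "yaw": 0, "jaw": 40},
])

```text
clock: 32.25
eef_pos: [586.7, 32.3, 122.2]
tcp_rot: [-3.141, -0.0, -1.204]
contact_force: [0.3, -0.4, -0.5]
opening: 0.401
grasp_force: 0.0
```

>>> play_rows([
  {"delta_pos": [0, 0, -3], "yaw": 0, "jaw": 40},
  {"delta_pos": [0, 0, -6], "yaw": 0, "jaw": 40},
  {"delta_pos": [0, 0, -9], "yaw": 0, "jaw": 40},
  {"delta_pos": [0, 0, -11], "yaw": 0, "jaw": 40},
  {"delta_pos": [0, 0, -12], "yaw": 0, "jaw": 40},
  {"delta_pos": [0, 0, -12], "yaw": 0, "jaw": 40},
  {"delta_pos": [0, 0, -12], "yaw": 0, "jaw": 40},
  {"delta_pos": [0, 0, -12], "yaw": 0, "jaw": 40},
])

```text
clock: 33.05
eef_pos: [585.6, 32.2, 239.3]
tcp_rot: [3.14, 0.001, -1.204]
contact_force: [-0.8, 0.2, -0.8]
opening: 0.403
grasp_force: 0.0
```

```bash
python3 - <<'E'
from h import *
go(586,31,200,-68)
p,d=vision.grab_frame('side');np.savez('side6.npz',p=p,P=cloud('side',d));u,v=proj('side',[[586,31,50]])[0].astype(int)
cv2.imwrite('pics/g6.png',cv2.resize(p[v-22:v+18,u-26:u+26],None,fx=14,fy=14,interpolation=cv2.INTER_CUBIC)[:,:,::-1])
P=cloud('side',d);m=(p.max(-1)<60)&(abs(P[...,0]-586)<45)&(abs(P[...,1]-31)<45)&(P[...,2]>48)&(P[...,2]<95)
print(m.sum(),fit({'side':big(m)},(586.5,31,np.radians(-70)),(50,11,50,78)))
E
```

```text
clk 33.05 pos [585.61  32.23 239.31] yaw -68.99 q6 2.83 F [-0.79  0.15 -0.76] T [-0.048  0.017  0.014] -> d cm [ 1.310e-01 -1.000e-03  3.931e+00] yaw -0.0173
57 (np.float64(585.9532278075516), np.float64(34.349569596350165), np.float64(-72.60139599870861), np.float64(0.26656186840332363))
```

View pics/g6.png

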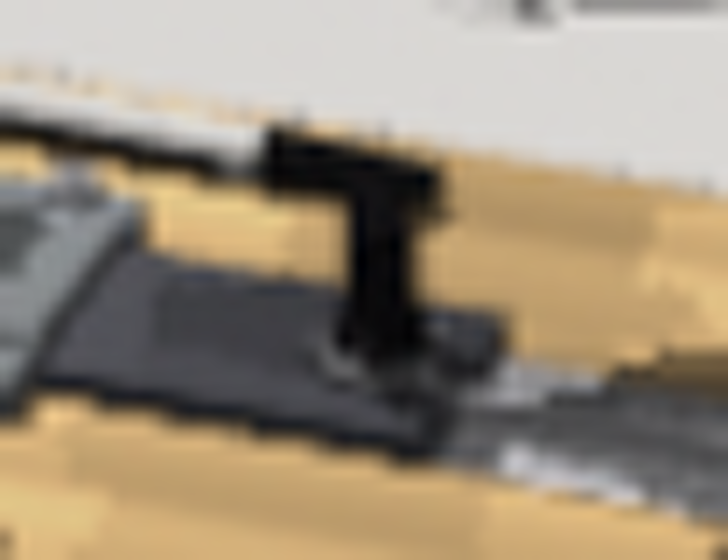

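The crop shows the knob standing upright with its wing end-on at about (380,260). The collar lies flat on the fork at about (380,365), and the gripper is clear. I'm handing in.

```bash
python3 -c "
from rig import r
print(r.sign_off())"
```

```text
the job is handed in; nothing more can be done
None
```

I handed the job in at about 33 s of the 67 s allowed, but no verdict came back. The bolt stands upright in the notch with its head turned square by my estimate, the collar sits on the foot, and the arm is clear. The last static torque was about 0.33 N m with a 0.41 N m peak at the end of the final turn, against a 0.16–0.31 N m hand-tight range and an over-tight limit of 0.41, so it may be slightly over-tightened.

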